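# Pack the hide rocks and weigh the tub on the hand scale

## Robot

A 7-joint arm with a two-finger parallel gripper is mounted at the origin on the work surface. World frame = base frame: x ahead of the robot, y to its left, z up, the work surface at z = 0. Lengths are in m, angles in rad, forces in N, time in s.
With the tool pointing down it reaches from about 0.4 to 0.9 m from the base axis. Payload 5.5 kg.
Tool frame: the origin (TCP) lies at the very end of the fingers, on their centre line; the grasp point (between the pads) lies 19 mm behind it; z points along the fingers, y is the direction in which the jaws open and shut (so a half turn about z gives the same grasp; the last joint's range is limited). The gripper opens to 85 mm and grips with 20 to 120 N. Pads are 22 mm wide; open, the fingers measure 114 mm over their backs; the gripper's body (76 mm by 85 mm) begins 54 mm behind the grasp point. The pads swing forward as they close: fully open they stand 13 mm farther back than shut.
Start: joints at [-0.883, 0.501, -0.427, 1.55, 0.221, 1.138, -0.21], TCP at [0.268, 0.592, 0.231] pointing down, gripper open.
Joint ranges: [-2.88, 2.88], [-0.31, 2.03], [-1.54, 1.56], [0.2, 2.42], [-1.41, 4.55], [0.19, 2.02], [-2.57, 2.57]. Speed limits (rad/s): [2.57, 2.57, 3.14, 3.14, 3.14, 3.14, 3.14].

## Interface

Orientations are given as a unit quaternion [x, y, z, w].
In Python, from station import arm gives the robot as it stands.
- The arm moves only by the tool play_rows, never from a script. Its argument "rows" is a list of rows, each an object of numbers: "fingers": the opening in per cent of the stroke, from 0 (shut) to 100 (fully open); "dx", "dy", "dz": the shift along the tool's x, y, z in m; "turn": the turn about the tool's z in degrees. A call has 1 to 12 rows; each row is the pose to reach, as a shift and turn from the pose commanded when the call began, along the tool's axes at that moment; what a row does not reach only later rows make up. A row lasts 1/12 s, in which the tool goes at most 41.7 mm and 7.16 degrees, less where a joint would pass 70% of its speed; a pose out of reach is approached as far as the arm can. A call with a gripper value outside its range is refused whole. The fingers move at their own pace and stop on an object; "force" is the grip in N (left out, the last holds). Time passes only in rows, so rows that repeat a pose let the fingers close. It gives the time, the measured TCP pose, the force and the opening at its end, in the units of the state.
- arm.read_state(): the state, without advancing time (a new reading comes with each control period).
- arm.read_camera(name): name is "scene" or "top" or "wrist"; returns a dict with "image" (480x640x3 uint8, red, green, blue), "fov_y" (degrees; the focal length in pixels is half the picture's height over the tangent of half this angle, whatever the lens; pixels are square), "cx", "cy" (the principal point, pixels), "k1" (the pictures are not rectified: a ray, as slopes to the right and down, at radius r is drawn at 1 + k1 r^2 times it, then the intrinsics apply), "eye" and "attitude" of the camera in the world. Camera axes: x right, y up, looking along -z (the intrinsics and any distortion apply to the point x, -y, -z); pixel columns grow to the right and rows downward; lengths in m; the calibration is good to about 2 mm. A picture is of the moment at which its call begins. There is no depth.
- arm.sign_off(): hands the job in, once; it reports no verdict.
The state is a dict: "time_s": time; "joint_positions": joint angles; "joint_velocities": joint speeds; "joint_efforts": joint torques, N m; "ee_pos": TCP position; "tool_rot": TCP orientation; "ft_force": force on the tool from outside, world axes, zero at the start; "wrist_torque": the same for the moment, N m; "opening": finger opening in m.
Only numpy, scipy, OpenCV 4.12 (cv2) and the standard library are available. Lean on these libraries where they do the work, as an engineer would, in place of code of your own. Each camera call takes 0.05 s, during which the arm holds its last target.

## Task

Pack every grey hide rock on the counter into the blue tub, spread out so that the tub will hang roughly level. Then take the hand scale from its fork stand, hook it under the middle of the tub's wire handle and lift by the scale alone until the packed tub hangs clear of the counter, and keep it still there for three seconds so that the pointer can be read. Set the tub back down on its cork mat, unhook the scale and hang it back properly in its fork stand as it was; leave the other things on the counter where they stand.

Things in the scene. Friction and masses are not known exactly. Their poses are not given: they have to be found in the camera images.
- rock1: grey resin hide rock 1, 90 (own x) x 64 (own y) mm; base 30 mm high with a cave opening, on it a crest 58 mm long (x), 26 mm wide (y), its top 55 mm above the underside; 0.1 kg. Take it by the crest, across y. Origin: centre of its underside, z up. Two to four of the four rocks are present.
- rock2: grey resin hide rock 2, 90 (own x) x 64 (own y) mm; base 30 mm high with a cave opening, on it a crest 58 mm long (x), 26 mm wide (y), its top 55 mm above the underside; 0.1 kg. Take it by the crest, across y. Origin: centre of its underside, z up. Two to four of the four rocks are present.
- rock3: grey resin hide rock 3, 90 (own x) x 64 (own y) mm; base 30 mm high with a cave opening, on it a crest 58 mm long (x), 26 mm wide (y), its top 55 mm above the underside; 0.1 kg. Take it by the crest, across y. Origin: centre of its underside, z up. Two to four of the four rocks are present.
- rock4: grey resin hide rock 4, 90 (own x) x 64 (own y) mm; base 30 mm high with a cave opening, on it a crest 58 mm long (x), 26 mm wide (y), its top 55 mm above the underside; 0.1 kg. Take it by the crest, across y. Origin: centre of its underside, z up. Two to four of the four rocks are present.
- tub: open blue tub, 240 (own x) x 200 (own y) x 68 mm high, rim lip 254 x 214, walls and floor 4 mm, 0.3 kg, loose on the mat. Rigid wire bail, 8 mm thick, always upright, arches over its middle in the plane x = 0 along y: from y +-106, z 50 via +-102, 78 and +-72, 103 to a level top at z 111 between y +-25. Load before and behind it; hung, it tips to the heavier half. Origin: centre of underside
- bail_mid (a point): middle of the tub's bail, on the axis of the wire, 111 mm above the tub's origin; its axes are the tub's
- mat: cork mat, 310 (own x) x 270 (own y) x 4 mm, fixed; origin at the centre of its underside
- scale: sprung hand scale, 0.15 kg, hanging upright, hook down. From the top: black handgrip 24 (own x) x 76 (y) x 44 mm high; neck 14 mm thick, 30 mm long; teal case 30 (x) x 40 (y) x 62 mm high with red pointer; steel hook. Origin: centre of the grip's underside, z up. Take the grip across x at the middle, by its upper 35 mm (the fork is right under it)
- hook_seat (a point): where the bail's axis lies in the bottom of the hook, 135 mm under the scale's origin when slack; axes as the scale. Hook: 6 mm wire in the x-z plane, lowest 10 mm under this point, back out to x -19; its point, at x +18, tops 18 mm above this point. Case's underside 43 mm above it. The mouth between them, 25 mm high, opens to the scale's +x: move the scale to +x to take in the bail
- hook (a joint): spring travel of the hook out of the case, m: 0 slack, grows as the load pulls it down, 330 N/m (about 3 mm per 100 g), end stop at 0.038
- cradle: fork stand, fixed: base plate 170 x 130 x 8 mm (own x -60 to 110), post at +x, on top of it a fork of two prongs pointing to -x, open at that end (x = -31). Prongs 14 mm wide, 10 thick, tops 165 mm up, slot between them 24 mm (along y). Rubber ridges 6 mm high, 10 thick, across the prongs at x = +-20 hold the grip. Nothing is higher. Origin: underside, straight below the seat, z up
- fork_seat (a point): where the scale's origin lies when hung: neck in the slot, grip across both prongs between the ridges, scale x along stand x (hook mouth towards the post). 165 mm above the cradle's origin; axes as the cradle. The scale goes in and out along stand x by the open -x end, raised 8 to 17 mm to pass the grip over the ridges and the case under the prongs
- corner0 (a point): corner of the tub's underside, at own x 120, y -100 mm
- corner1 (a point): corner of the tub's underside, at own x 120, y 100 mm
- corner2 (a point): corner of the tub's underside, at own x -120, y -100 mm
- corner3 (a point): corner of the tub's underside, at own x -120, y 100 mm
- coasters: stack of six round wooden coasters, 88 mm diameter, 48 mm high; bystander, origin at the centre of its underside
- funnel: matte black plastic funnel standing mouth down, 100 mm diameter, 115 mm high; bystander, origin at the centre of its underside
- ladle: stainless ladle lying down, about 310 mm long; bystander, origin under the centre of its bowl
- jar: amber glass jar with a cap, 72 mm diameter, 110 mm high; bystander, origin at the centre of its underside
Mind the look-alikes: they are no part of the job. What is shaped like the rock3 but green or yellow is not meant.

How it is judged:
On the way, in this order (a step that is already met when the one before it is completed fails the run):
1. all the rocks lie in the tub, which stands on its mat (x of rock1 in the frame of tub between -0.115 and 0.115 m and y of rock1 in the frame of tub between -0.095 and 0.095 m and z of rock1 in the frame of tub between -0.01 and 0.062 m and x of rock2 in the frame of tub between -0.115 and 0.115 m and y of rock2 in the frame of tub between -0.095 and 0.095 m and z of rock2 in the frame of tub between -0.01 and 0.062 m and x of rock3 in the frame of tub between -0.115 and 0.115 m and y of rock3 in the frame of tub between -0.095 and 0.095 m and z of rock3 in the frame of tub between -0.01 and 0.062 m and x of rock4 in the frame of tub between -0.115 and 0.115 m and y of rock4 in the frame of tub between -0.095 and 0.095 m and z of rock4 in the frame of tub between -0.01 and 0.062 m and horizontal distance between tub and mat below 0.045 m and angle between tub's own z axis and vertical below 0.06 rad and height (world z) of tub below 0.01 m), for 0.3 s.
2. the packed tub hangs still from the scale's hook, every corner over 3 mm clear of the mat, roughly level, not touched by the hand, for 2 s (x of rock1 in the frame of tub between -0.115 and 0.115 m and y of rock1 in the frame of tub between -0.095 and 0.095 m and z of rock1 in the frame of tub between -0.01 and 0.062 m and x of rock2 in the frame of tub between -0.115 and 0.115 m and y of rock2 in the frame of tub between -0.095 and 0.095 m and z of rock2 in the frame of tub between -0.01 and 0.062 m and x of rock3 in the frame of tub between -0.115 and 0.115 m and y of rock3 in the frame of tub between -0.095 and 0.095 m and z of rock3 in the frame of tub between -0.01 and 0.062 m and x of rock4 in the frame of tub between -0.115 and 0.115 m and y of rock4 in the frame of tub between -0.095 and 0.095 m and z of rock4 in the frame of tub between -0.01 and 0.062 m and height (world z) of tub above 0.015 m and height (world z) of each of corner0, corner1, corner2, corner3 above 0.007 m and contact force between the fingers and tub below 0.1 N and contact force between scale and tub above 1.5 N and value of joint hook above 0.008 m and angle between each of tub, scale's own z axis and vertical below 0.3 rad and linear speed of tub below 0.06 m/s), for 2 s.
3. the packed tub stands on its mat again, off the hook (all of step 1 and contact force between scale and tub below 0.05 N and value of joint hook below 0.004 m), for 0.3 s.
At the end, for the whole second after the job is handed in: Every rock lies inside the tub; the tub stands flat on its mat, centre within 45 mm of the mat's centre; the scale hangs unloaded in the fork: origin within 10 mm sideways and 4 mm in height of the seat, tilt under 0.12 rad, turned under 0.2 rad from the stand; all at rest (all of step 3 and horizontal distance between scale and fork_seat below 0.01 m and z of scale in the frame of fork_seat between -0.004 and 0.004 m and angle between scale's own z axis and vertical below 0.12 rad and angle between the x axis of scale and the x axis of cradle, either way round below 0.2 rad and linear speed of tub below 0.02 m/s and linear speed of scale below 0.03 m/s); the robot touches nothing.
It fails at once if a bystander is pushed more than 60 mm away (distance of any of coasters, funnel, ladle, jar from where it was at the start of the episode above 0.06 m).
It fails at once if a standing bystander is knocked over (angle between any of coasters, funnel, jar's own z axis and vertical above 0.6 rad).
It fails at once if the tub is tipped over (angle between tub's own z axis and vertical above 0.6 rad).
Of rock1, rock2, rock3, rock4 only 2 to 4 are there at a start; the rules pass over those that are not, and their reading is None.
At some moment in a run one of rock1, rock2, rock3, rock4 may be knocked a few centimetres aside while the robot is not near it.
It also fails if it takes over 210 s, if anything falls off the work surface, if the arm or the gripper's body presses on something with over 40 N, if the wrist force passes 120 N, or if a joint passes its speed limit or range.

## Working session

There is one attempt and no reset: what is moved stays moved. The work goes in short steps, Python scripts to look and compute and a tool call to move; the robot and the scene stay as the last step left them, time stands still between calls to the robot, and variables do not carry over. Pictures are saved under pics/ and viewed, and the job is handed in when it is done.

Besides the shell and the picture viewer there is one more tool, called after "Emit:" as name([rows], argument=value, ...), one row to a line, values as JSON. play_rows: Moves the arm, as the interface text tells. Its arguments: {"type":"object","properties":{"rows":{"type":"array"},"force":{"type":"number"}},"required":["rows"]}

```bash
mkdir -p pics; ls
cat > h.py <<'E'
import numpy as np, cv2
from scipy.spatial.transform import Rotation as R
from station import arm
def snap(name,fn):
    c=arm.read_camera(name); cv2.imwrite('pics/'+fn,c['image'][:,:,::-1]); 
    import pickle; pickle.dump(c,open('pics/'+fn+'.pkl','wb')); return c
def load(fn):
    import pickle; return pickle.load(open('pics/'+fn+'.pkl','rb'))
def K(c):
    f=240/np.tan(np.radians(c['fov_y']/2)); return f
def rot(c):
    a=np.array(c['attitude']); return R.from_quat(a).as_matrix() if a.size==4 else a.reshape(3,3)
def ray(c,u,v):
    f=K(c); x=(u-c['cx'])/f; y=(v-c['cy'])/f
    rd=np.hypot(x,y); r=rd
    for _ in range(50): r=rd/(1+c['k1']*r*r)
    s=r/rd if rd>0 else 1
    return rot(c)@np.array([x*s,-y*s,-1])
def atz(c,u,v,z):
    d=ray(c,u,v); e=np.array(c['eye']); return e+d*(z-e[2])/d[2]
def proj(c,P):
    P=np.atleast_2d(P); q=(P-np.array(c['eye']))@rot(c); x=q[:,0]/-q[:,2]; y=-q[:,1]/-q[:,2]
    k=1+c['k1']*(x*x+y*y); f=K(c); return np.c_[c['cx']+f*x*k,c['cy']+f*y*k]
def crop(fn,out,x0,y0,x1,y1,s):
    im=cv2.imread('pics/'+fn)[y0:y1,x0:x1]; cv2.imwrite('pics/'+out,cv2.resize(im,None,fx=s,fy=s,interpolation=cv2.INTER_CUBIC))
E
python3 - <<'E'
from h import *
for n in ['scene','top','wrist']:
    c=snap(n,n+'0.png'); print(n,{k:v for k,v in c.items() if k!='image'})
print(arm.read_state())
E
```

```text
pics
scene {'fov_y': 55.494008587900225, 'cx': 310.4432215182947, 'cy': 246.32013493582176, 'k1': -0.08431561161744938, 'eye': array([1.28052536, 0.24033281, 0.88283483]), 'attitude': array([0.22350094, 0.3351198 , 0.75846681, 0.5123184 ])}
top {'fov_y': 45.453206099376104, 'cx': 314.0886160218895, 'cy': 239.20203276411368, 'k1': 0.02043169721046214, 'eye': array([ 0.27204251, -0.07427989,  1.52218075]), 'attitude': array([ 0.059191  , -0.05795416, -0.7003203 ,  0.7090058 ])}
wrist {'fov_y': 66.25462754120879, 'cx': 319.48995203438386, 'cy': 234.7430035074408, 'k1': -0.014873223656848641, 'eye': array([0.19943221, 0.62198036, 0.3731844 ]), 'attitude': array([-0.12383284, -0.07928074,  0.53661399,  0.83091842])}
{'time_s': 0.15, 'joint_positions': array([-0.88279083,  0.50165611, -0.42682339,  1.55120519,  0.22079018,
        1.13832833, -0.21029947]), 'joint_velocities': array([ 1.86111780e-03, -1.55659569e-04, -1.16680453e-03, -3.32389139e-03,
       -5.24960917e-04,  2.87365607e-05, -2.57616118e-04]), 'joint_efforts': array([-6.64174499e-03, -5.70037436e+01, -5.82536459e+00, -2.81288105e+01,
        1.06316304e-02,  7.85620767e-03, -9.22900369e-07]), 'ee_pos': array([0.26769903, 0.59171586, 0.23048428]), 'tool_rot': array([ 2.10794166e-01,  9.77530162e-01, -7.50725520e-04, -1.93483875e-04]), 'ft_force': array([-0.22386816, -0.7367414 , -0.08578429]), 'wrist_torque': array([-0.03256174,  0.02628516, -0.01682291]), 'opening': 0.08529600409489252}
```

View pics/scene0.png

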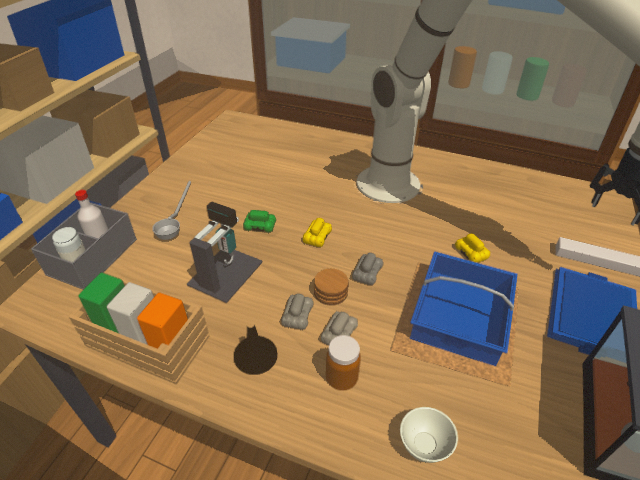

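View pics/top0.png

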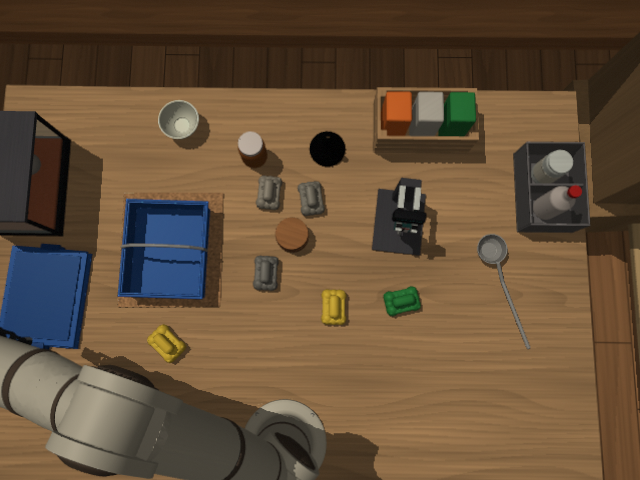

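View pics/wrist0.png

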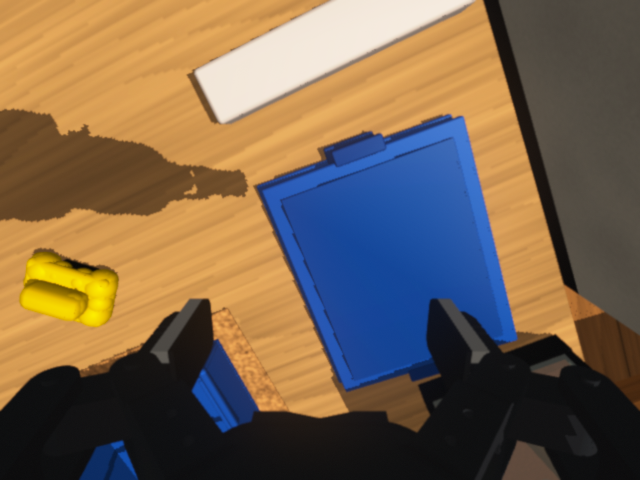

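Run:
```python
from h import *
crop('top0.png','c1.png',235,160,335,300,5.5) if 0 else crop('top0.png','c1.png',235,165,345,300,4.4)
crop('top0.png','c2.png',365,170,435,260,6.5)
crop('top0.png','c3.png',110,185,235,315,4.5)
crop('scene0.png','c4.png',180,190,280,310,5)
```

```text
(no output)
```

View pics/c1.png

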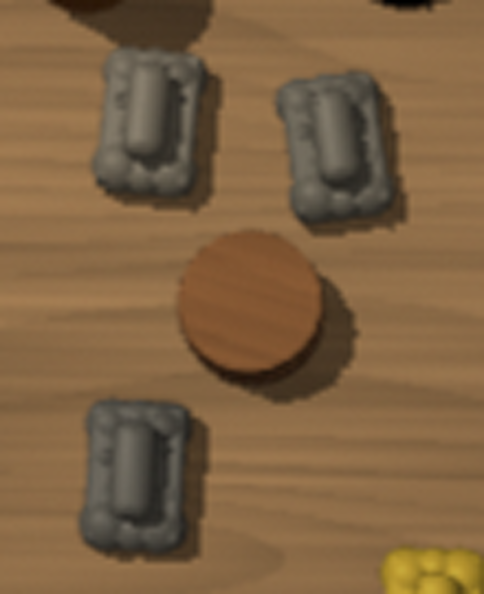

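View pics/c2.png

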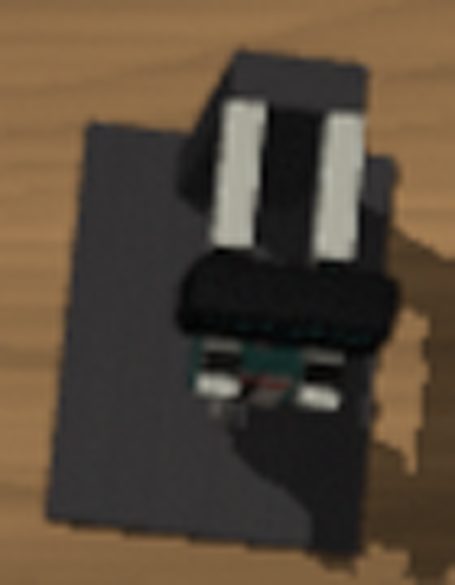

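View pics/c3.png

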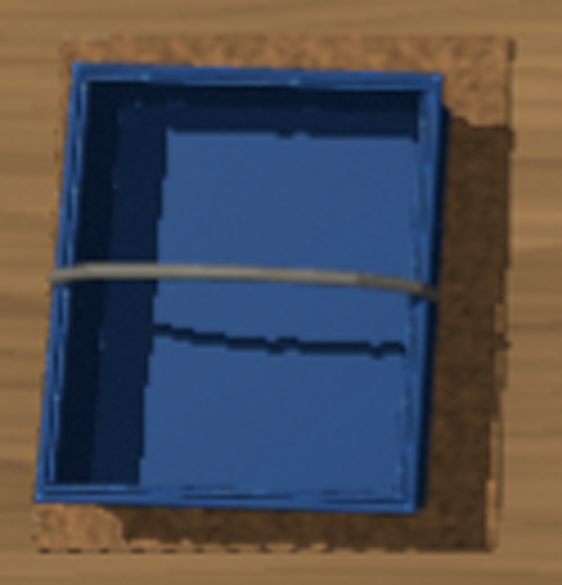

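View pics/c4.png

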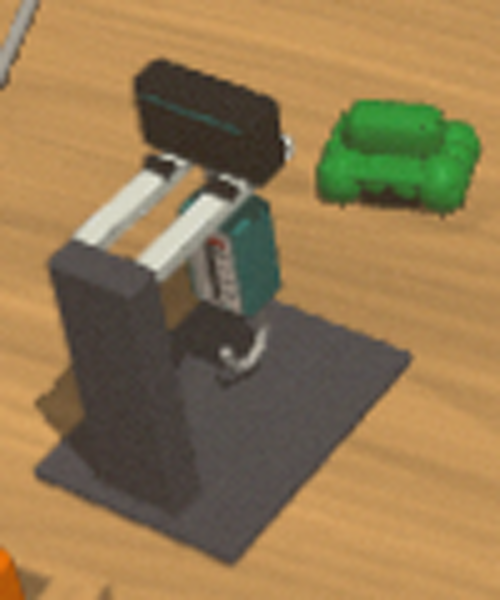

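```bash
cat > m.py <<'E'
from h import *
c=load('top0.png')
def g(pts,x0,y0,s,z): 
    return np.array([atz(c,x0+(p[0]+.5)/s-.5,y0+(p[1]+.5)/s-.5,z)[:2] for p in pts])
def rect(n,P,z=0):
    m=P.mean(0); e=(P[0]-P[3]+P[1]-P[2]); print(n,m.round(4),'yaw',np.degrees(np.arctan2(e[1],e[0])).round(1),'lens',np.linalg.norm(np.diff(np.r_[P,P[:1]],axis=0),axis=1).round(3))
rect('plate',g([(88,123),(393,160),(358,552),(48,520)],365,170,6.5,.008))
rect('tub',g([(74,62),(442,74),(418,512),(36,500)],110,185,4.5,.072))
rect('mat',g([(62,37),(513,40),(494,551),(33,549)],110,185,4.5,.004))
for n,p,q in [('A',(150,70),(145,155)),('B',(333,90),(345,180)),('C',(135,425),(131,517))]:
    P=g([p,q],235,165,4.4,.053); d=P[0]-P[1]; print(n,'crest',P.mean(0).round(4),np.degrees(np.arctan2(d[1],d[0])).round(1),np.linalg.norm(d).round(3))
rect('A',g([(105,50),(207,55),(190,193),(93,182)],235,165,4.4,.022))
rect('B',g([(278,82),(372,72),(397,208),(300,220)],235,165,4.4,.022))
rect('C',g([(90,402),(188,402),(182,550),(82,545)],235,165,4.4,.022))
rect('grip',g([(205,255),(400,265),(385,345),(180,330)],365,170,6.5,.2))
E
python3 m.py
```

```text
plate [ 0.5768 -0.2971] yaw -6.0 lens [0.128 0.166 0.127 0.169]
tub [0.4881 0.3142] yaw -0.8 lens [0.212 0.252 0.214 0.252]
mat [0.4947 0.3126] yaw 0.4 lens [0.272 0.307 0.269 0.307]
A crest [0.6476 0.0526] -1.8 0.052
B crest [ 0.6352 -0.0623] 8.1 0.056
C crest [0.4318 0.0556] -0.9 0.054
A [0.6509 0.0544] yaw -4.5 lens [0.063 0.087 0.06  0.083]
B [ 0.6363 -0.0608] yaw 10.2 lens [0.058 0.087 0.059 0.088]
C [0.433  0.0568] yaw -1.2 lens [0.059 0.089 0.06  0.086]
grip [ 0.5526 -0.2946] yaw -14.9 lens [0.071 0.03  0.074 0.029]
```

```bash
cat > go.py <<'E'
from h import *
import sys
def go(x,y,z,yaw):
    # yaw: desired world angle of tool y minus 90 (deg)
    s=arm.read_state(); M=R.from_quat(s['tool_rot']).as_matrix(); p=np.array(s['ee_pos'])
    d=M.T@(np.array([x,y,z])-p)
    a=np.degrees(np.arctan2(M[1,1],M[0,1])); t=a-(yaw+90); t=(t+90)%180-90
    print('t',round(s['time_s'],2),'pos',p.round(4),'yaw',round(a-90,2),'tilt',np.degrees(np.arccos(-M[2,2])).round(2),'open',round(s['opening'],4),'q7',round(s['joint_positions'][6],2),'F',np.round(s['ft_force'],1))
    print('dx %.4f dy %.4f dz %.4f turn %.2f'%(*d,t))
if __name__=='__main__': go(*map(float,sys.argv[1:5]))
E
python3 go.py 0.4325 0.056 0.2 -1
```

```text
t 0.15 pos [0.2677 0.5917 0.2305] yaw -24.34 tilt 0.09 open 0.0853 q7 -0.21 F [-0.2 -0.7 -0.1]
dx -0.3709 dy -0.4201 dz 0.0311 turn -23.34
```

Emit:
play_rows([
  {"fingers": 100,"dx": -0.371,"dy": -0.42,"dz": 0.031,"turn": -23.3},
  {"fingers": 100,"dx": -0.371,"dy": -0.42,"dz": 0.031,"turn": -23.3},
  {"fingers": 100,"dx": -0.371,"dy": -0.42,"dz": 0.031,"turn": -23.3},
  {"fingers": 100,"dx": -0.371,"dy": -0.42,"dz": 0.031,"turn": -23.3},
  {"fingers": 100,"dx": -0.371,"dy": -0.42,"dz": 0.031,"turn": -23.3},
  {"fingers": 100,"dx": -0.371,"dy": -0.42,"dz": 0.031,"turn": -23.3},
  {"fingers": 100,"dx": -0.371,"dy": -0.42,"dz": 0.031,"turn": -23.3},
  {"fingers": 100,"dx": -0.371,"dy": -0.42,"dz": 0.031,"turn": -23.3},
  {"fingers": 100,"dx": -0.371,"dy": -0.42,"dz": 0.031,"turn": -23.3},
  {"fingers": 100,"dx": -0.371,"dy": -0.42,"dz": 0.031,"turn": -23.3},
  {"fingers": 100,"dx": -0.371,"dy": -0.42,"dz": 0.031,"turn": -23.3},
  {"fingers": 100,"dx": -0.371,"dy": -0.42,"dz": 0.031,"turn": -23.3},
])

```text
time_s: 1.15
ee_pos: [0.4148, 0.1131, 0.2038]
tool_rot: [0.009, 1.0, 0.0, 0.0]
ft_force: [1.0, 0.0, 0.1]
opening: 0.0856
```

```bash
python3 go.py 0.4325 0.056 0.15 -1
```

```text
t 1.15 pos [0.4148 0.1131 0.2038] yaw -1.03 tilt 0.03 open 0.0856 q7 1.18 F [1.  0.  0.1]
dx -0.0186 dy -0.0568 dz 0.0538 turn -0.03
```

Emit:
play_rows([
  {"fingers": 100,"dx": -0.018,"dy": -0.04,"dz": 0.05},
  {"fingers": 100,"dx": -0.018,"dy": -0.04,"dz": 0.05},
  {"fingers": 100,"dx": -0.018,"dy": -0.04,"dz": 0.05},
  {"fingers": 100,"dx": -0.018,"dy": -0.04,"dz": 0.05},
])

```text
validation failed for argument at $.ro...
```

```bash
python3 go.py 0.4325 0.056 0.033 -1
python3 - <<'E'
from h import *
c=snap('wrist','w1.png'); print(c['eye'],c['attitude'])
for P in [(0.4325,0.056,0.055),(0.4325,0.056,0.034),(0.4615,.056,.055),(.4035,.056,.055)]: print(proj(c,P).round())
E
```

```text
t 1.15 pos [0.4148 0.1131 0.2038] yaw -1.03 tilt 0.03 open 0.0856 q7 1.18 F [1.  0.  0.1]
dx -0.0186 dy -0.0568 dz 0.1708 turn -0.03
[0.33983761 0.11388891 0.346535  ] [-0.10490551 -0.10364103  0.69324044  0.70545805]
[[252. 240.]]
[[256. 233.]]
[[254. 272.]]
[[249. 206.]]
```

View pics/w1.png

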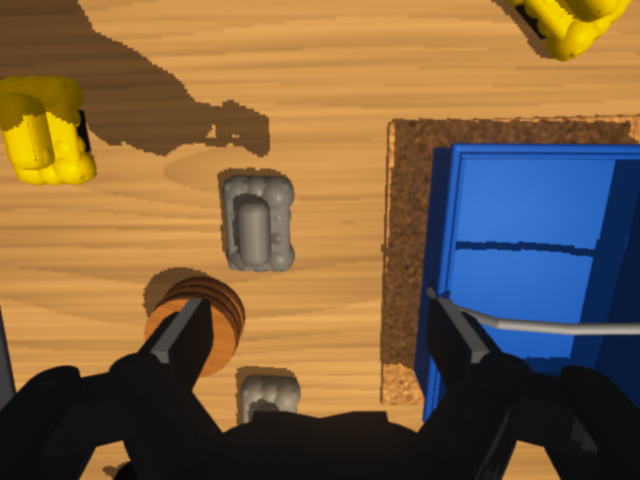

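Emit:
play_rows([
  {"fingers": 100,"dx": -0.018,"dy": -0.04,"dz": 0.05,"turn": 0},
  {"fingers": 100,"dx": -0.018,"dy": -0.04,"dz": 0.05,"turn": 0},
  {"fingers": 100,"dx": -0.018,"dy": -0.04,"dz": 0.05,"turn": 0},
  {"fingers": 100,"dx": -0.018,"dy": -0.04,"dz": 0.05,"turn": 0},
])

```text
time_s: 1.53
ee_pos: [0.4311, 0.0742, 0.1527]
tool_rot: [0.01, 1.0, -0.0, -0.002]
ft_force: [-0.1, -0.1, -0.1]
opening: 0.0856
```

```bash
python3 go.py 0.4325 0.056 0.033 -1
python3 - <<'E'
from h import *
c=snap('wrist','w2.png'); print(c['eye'],c['attitude'])
for P in [(0.4325,0.056,0.055),(0.4325,0.056,0.034),(0.4615,.056,.055),(.4035,.056,.055)]: print(proj(c,P).round())
E
```

```text
t 1.53 pos [0.4311 0.0742 0.1527] yaw -1.16 tilt 0.18 open 0.0856 q7 1.25 F [-0.1 -0.1 -0.1]
dx -0.0022 dy -0.0181 dz 0.1197 turn -0.16
[0.35659981 0.07521035 0.29575169] [-0.10383339 -0.10217025  0.69261438  0.70644546]
[[294. 240.]]
[[295. 231.]]
[[295. 279.]]
[[292. 198.]]
```

View pics/w2.png

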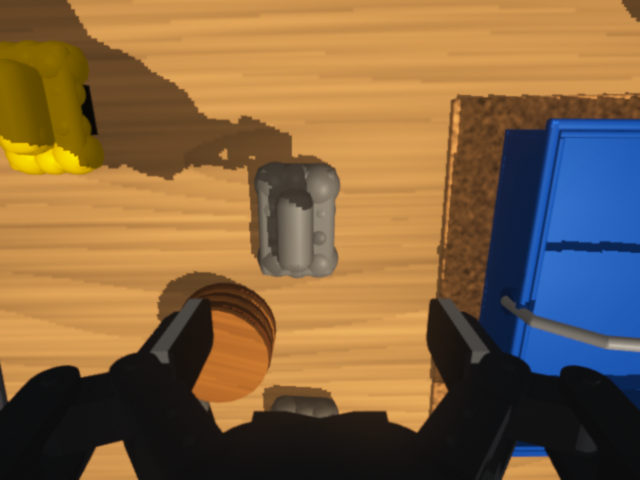

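Emit:
play_rows([
  {"fingers": 100,"dx": 0.002,"dy": -0.018,"dz": 0.04,"turn": 0},
  {"fingers": 100,"dx": 0.002,"dy": -0.018,"dz": 0.08,"turn": 0},
  {"fingers": 100,"dx": 0.002,"dy": -0.018,"dz": 0.105,"turn": 0},
  {"fingers": 100,"dx": 0.002,"dy": -0.018,"dz": 0.119,"turn": 0},
  {"fingers": 100,"dx": 0.002,"dy": -0.018,"dz": 0.119,"turn": 0},
  {"fingers": 0,"dx": 0.002,"dy": -0.018,"dz": 0.119,"turn": 0},
  {"fingers": 0,"dx": 0.002,"dy": -0.018,"dz": 0.119,"turn": 0},
  {"fingers": 0,"dx": 0.002,"dy": -0.018,"dz": 0.119,"turn": 0},
  {"fingers": 0,"dx": 0.002,"dy": -0.018,"dz": 0.119,"turn": 0},
  {"fingers": 0,"dx": 0.002,"dy": -0.018,"dz": 0.119,"turn": 0},
  {"fingers": 0,"dx": 0.002,"dy": -0.018,"dz": 0.119,"turn": 0},
  {"fingers": 0,"dx": 0.002,"dy": -0.018,"dz": 0.119,"turn": 0},
], force=30)

```text
time_s: 2.58
ee_pos: [0.4308, 0.0571, 0.0358]
tool_rot: [0.009, 1.0, 0.0, 0.001]
ft_force: [-0.7, 0.4, 7.7]
opening: 0.0256
```

```bash
python3 go.py 0.429 0.314 0.16 -0.8
```

```text
t 2.58 pos [0.4308 0.0571 0.0358] yaw -1.05 tilt 0.13 open 0.0256 q7 1.2 F [-0.7  0.4  7.7]
dx 0.0062 dy 0.2569 dz -0.1241 turn -0.25
```

Emit:
play_rows([
  {"fingers": 0,"dx": 0,"dy": 0,"dz": -0.04,"turn": 0},
  {"fingers": 0,"dx": 0,"dy": 0,"dz": -0.08,"turn": 0},
  {"fingers": 0,"dx": 0,"dy": 0.03,"dz": -0.11,"turn": 0},
  {"fingers": 0,"dx": 0,"dy": 0.257,"dz": -0.12,"turn": 0},
  {"fingers": 0,"dx": 0,"dy": 0.257,"dz": -0.12,"turn": 0},
  {"fingers": 0,"dx": 0,"dy": 0.257,"dz": -0.12,"turn": 0},
  {"fingers": 0,"dx": 0,"dy": 0.257,"dz": -0.12,"turn": 0},
  {"fingers": 0,"dx": 0,"dy": 0.257,"dz": -0.12,"turn": 0},
  {"fingers": 0,"dx": 0,"dy": 0.257,"dz": -0.12,"turn": 0},
  {"fingers": 0,"dx": 0,"dy": 0.257,"dz": -0.12,"turn": 0},
  {"fingers": 0,"dx": 0,"dy": 0.257,"dz": -0.12,"turn": 0},
  {"fingers": 0,"dx": 0,"dy": 0.257,"dz": -0.12,"turn": 0},
])

```text
time_s: 3.58
ee_pos: [0.4342, 0.3124, 0.1544]
tool_rot: [0.009, 1.0, -0.001, -0.0]
ft_force: [1.4, -0.4, -0.9]
opening: 0.0256
```

```bash
python3 go.py 0.43 0.314 0.046 -0.8;python3 - <<'E'
from h import *
c=snap('wrist','w3.png'); snap('top','t3.png'); snap('scene','s3.png')
E
```

```text
t 3.58 pos [0.4342 0.3124 0.1544] yaw -1.07 tilt 0.09 open 0.0256 q7 0.73 F [ 1.4 -0.4 -0.9]
dx 0.0042 dy 0.0016 dz 0.1084 turn -0.27
```

View pics/w3.png

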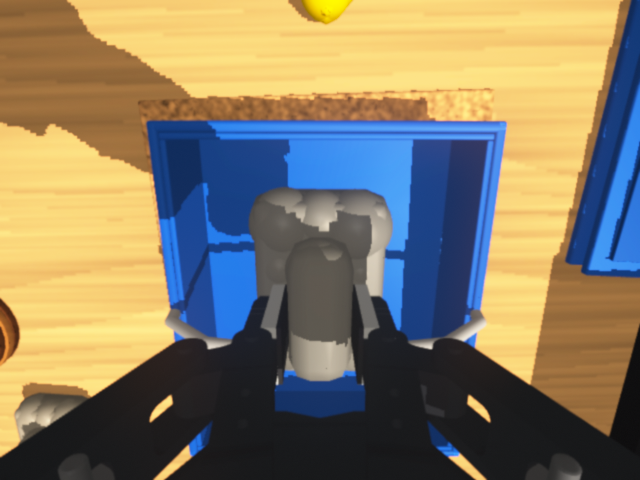

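View pics/t3.png

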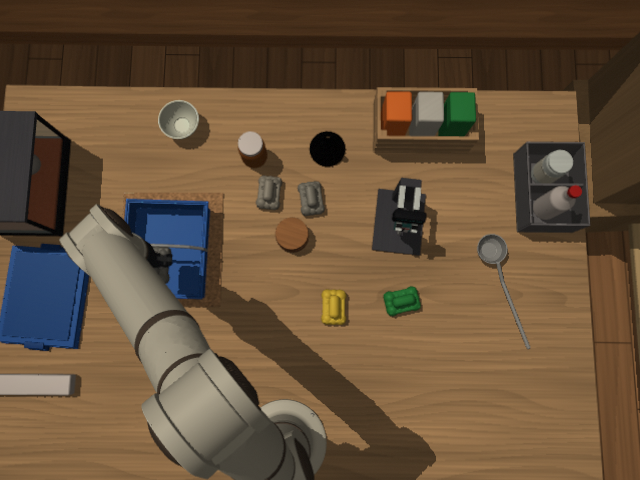

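View pics/s3.png

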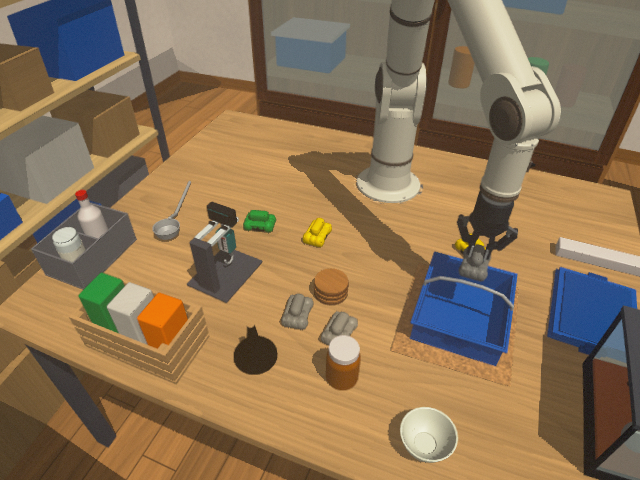

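```bash
python3 - <<'E'
from h import *
c=load('w3.png')
for u,v in [(148,123),(506,123)]: print(atz(c,u,v,.072))
for u,v in [(165,322),(487,318)]: print(atz(c,u,v,.085))
E
python3 go.py 0.43 0.314 0.046 -0.8
```

```text
[0.35726822 0.2124282  0.072     ]
[0.36105149 0.423171   0.072     ]
[0.48159432 0.21030474 0.085     ]
[0.48240846 0.42010539 0.085     ]
t 3.73 pos [0.4348 0.3119 0.1546] yaw -1.18 tilt 0.06 open 0.0253 q7 0.73 F [-0.3 -0.3 -0.9]
dx 0.0048 dy 0.0022 dz 0.1086 turn -0.38
```

Emit:
play_rows([
  {"fingers": 0,"dx": 0.007,"dy": 0.003,"dz": 0.03,"turn": 0},
  {"fingers": 0,"dx": 0.007,"dy": 0.003,"dz": 0.06,"turn": 0},
  {"fingers": 0,"dx": 0.007,"dy": 0.003,"dz": 0.085,"turn": 0},
  {"fingers": 0,"dx": 0.007,"dy": 0.003,"dz": 0.1,"turn": 0},
  {"fingers": 0,"dx": 0.007,"dy": 0.003,"dz": 0.107,"turn": 0},
  {"fingers": 0,"dx": 0.007,"dy": 0.003,"dz": 0.107,"turn": 0},
  {"fingers": 0,"dx": 0.007,"dy": 0.003,"dz": 0.107,"turn": 0},
  {"fingers": 60,"dx": 0.007,"dy": 0.003,"dz": 0.107,"turn": 0},
  {"fingers": 60,"dx": 0.007,"dy": 0.003,"dz": 0.107,"turn": 0},
  {"fingers": 60,"dx": 0.007,"dy": 0.003,"dz": 0.107,"turn": 0},
  {"fingers": 60,"dx": 0.007,"dy": 0.003,"dz": 0.107,"turn": 0},
])

```text
time_s: 4.65
ee_pos: [0.4281, 0.3174, 0.0486]
tool_rot: [0.009, 1.0, 0.001, 0.001]
ft_force: [-0.8, -0.6, 0.7]
opening: 0.0515
```

```bash
python3 go.py 0.648 0.0535 0.13 -3
```

```text
t 4.65 pos [0.4281 0.3174 0.0486] yaw -1.04 tilt 0.1 open 0.0515 q7 0.64 F [-0.8 -0.6  0.7]
dx -0.2248 dy -0.2597 dz -0.0813 turn 1.96
```

Emit:
play_rows([
  {"fingers": 60,"dx": 0,"dy": 0,"dz": -0.04,"turn": 0},
  {"fingers": 60,"dx": 0,"dy": 0,"dz": -0.08,"turn": 0},
  {"fingers": 60,"dx": 0,"dy": 0,"dz": -0.115,"turn": 0},
  {"fingers": 100,"dx": -0.215,"dy": -0.26,"dz": -0.13,"turn": 2},
  {"fingers": 100,"dx": -0.215,"dy": -0.26,"dz": -0.13,"turn": 2},
  {"fingers": 100,"dx": -0.215,"dy": -0.26,"dz": -0.13,"turn": 2},
  {"fingers": 100,"dx": -0.215,"dy": -0.26,"dz": -0.13,"turn": 2},
  {"fingers": 100,"dx": -0.215,"dy": -0.26,"dz": -0.13,"turn": 2},
  {"fingers": 100,"dx": -0.215,"dy": -0.26,"dz": -0.13,"turn": 2},
  {"fingers": 100,"dx": -0.215,"dy": -0.26,"dz": -0.13,"turn": 2},
  {"fingers": 100,"dx": -0.215,"dy": -0.26,"dz": -0.13,"turn": 2},
  {"fingers": 100,"dx": -0.215,"dy": -0.26,"dz": -0.13,"turn": 2},
])

```text
time_s: 5.65
ee_pos: [0.6424, 0.0425, 0.1784]
tool_rot: [0.032, 0.999, -0.003, 0.002]
ft_force: [0.5, -1.9, 0.6]
opening: 0.0854
```

Emit:
play_rows([
  {"fingers": 100,"dx": 0,"dy": 0,"dz": 0,"turn": 0},
  {"fingers": 100,"dx": 0,"dy": 0,"dz": 0,"turn": 0},
  {"fingers": 100,"dx": 0,"dy": 0,"dz": 0,"turn": 0},
])

```text
time_s: 5.9
ee_pos: [0.6369, 0.055, 0.1777]
tool_rot: [0.025, 1.0, 0.001, -0.0]
ft_force: [-0.6, 0.3, 0.4]
opening: 0.0852
```

```bash
python3 go.py 0.648 0.0535 0.037 -3;  python3 - <<'E'
from h import *
c=snap('wrist','w4.png'); d=load('top0.png')
for P in [(0.648,0.0535,0.055),(0.648,0.0535,0.022),(0.677,.0535,.055),(.619,.0535,.055)]: print(proj(c,P).round())
print(atz(d,251,142,.11), atz(d,327,150,0.03),atz(d,292,232,.048))
E
```

```text
t 5.9 pos [0.6369 0.055  0.1777] yaw -2.92 tilt 0.07 open 0.0852 q7 1.28 F [-0.6  0.3  0.4]
dx -0.0113 dy -0.0011 dz 0.1407 turn 0.08
[[318. 242.]]
[[319. 230.]]
[[320. 277.]]
[[316. 204.]]
[0.75968601 0.09493025 0.11      ] [ 0.76728583 -0.10205052  0.03      ] [ 0.53717315 -0.0121804   0.048     ]
```

View pics/w4.png

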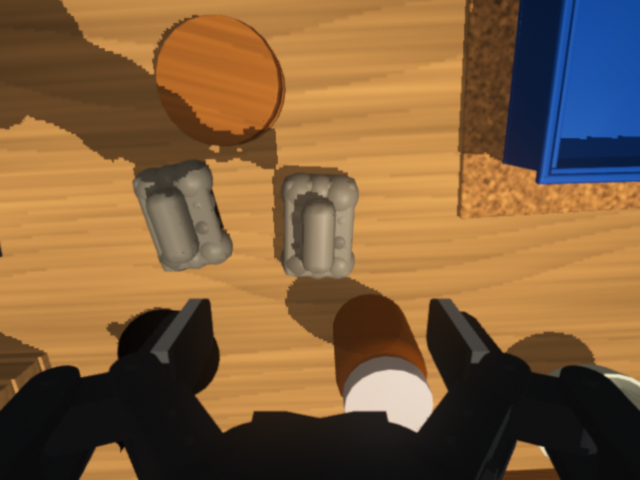

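Emit:
play_rows([
  {"fingers": 100,"dx": -0.008,"dy": -0.001,"dz": 0.04,"turn": 0},
  {"fingers": 100,"dx": -0.008,"dy": -0.001,"dz": 0.08,"turn": 0},
  {"fingers": 100,"dx": -0.008,"dy": -0.001,"dz": 0.115,"turn": 0},
  {"fingers": 100,"dx": -0.008,"dy": -0.001,"dz": 0.14,"turn": 0},
  {"fingers": 100,"dx": -0.008,"dy": -0.001,"dz": 0.14,"turn": 0},
  {"fingers": 0,"dx": -0.008,"dy": -0.001,"dz": 0.14,"turn": 0},
  {"fingers": 0,"dx": -0.008,"dy": -0.001,"dz": 0.14,"turn": 0},
  {"fingers": 0,"dx": -0.008,"dy": -0.001,"dz": 0.14,"turn": 0},
  {"fingers": 0,"dx": -0.008,"dy": -0.001,"dz": 0.14,"turn": 0},
  {"fingers": 0,"dx": -0.008,"dy": -0.001,"dz": 0.14,"turn": 0},
  {"fingers": 0,"dx": -0.008,"dy": -0.001,"dz": 0.14,"turn": 0},
  {"fingers": 0,"dx": -0.008,"dy": -0.001,"dz": 0.14,"turn": 0},
])

```text
time_s: 6.95
ee_pos: [0.6472, 0.0519, 0.0399]
tool_rot: [0.027, 1.0, 0.0, 0.002]
ft_force: [-0.4, 0.3, 6.6]
opening: 0.0252
```

```bash
python3 go.py 0.545 0.358 0.16 -1
```

```text
t 6.95 pos [0.6472 0.0519 0.0399] yaw -3.05 tilt 0.19 open 0.0252 q7 1.25 F [-0.4  0.3  6.6]
dx 0.1179 dy 0.3003 dz -0.1203 turn -2.05
```

Emit:
play_rows([
  {"fingers": 0,"dx": 0,"dy": 0,"dz": -0.04,"turn": 0},
  {"fingers": 0,"dx": 0,"dy": 0,"dz": -0.08,"turn": 0},
  {"fingers": 0,"dx": 0.02,"dy": 0.02,"dz": -0.11,"turn": 0},
  {"fingers": 0,"dx": 0.121,"dy": 0.3,"dz": -0.12,"turn": -2},
  {"fingers": 0,"dx": 0.121,"dy": 0.3,"dz": -0.12,"turn": -2},
  {"fingers": 0,"dx": 0.121,"dy": 0.3,"dz": -0.12,"turn": -2},
  {"fingers": 0,"dx": 0.121,"dy": 0.3,"dz": -0.12,"turn": -2},
  {"fingers": 0,"dx": 0.121,"dy": 0.3,"dz": -0.12,"turn": -2},
  {"fingers": 0,"dx": 0.121,"dy": 0.3,"dz": -0.12,"turn": -2},
  {"fingers": 0,"dx": 0.121,"dy": 0.3,"dz": -0.12,"turn": -2},
  {"fingers": 0,"dx": 0.121,"dy": 0.3,"dz": -0.12,"turn": -2},
  {"fingers": 0,"dx": 0.121,"dy": 0.3,"dz": -0.12,"turn": -2},
])

```text
time_s: 7.95
ee_pos: [0.5375, 0.3636, 0.1584]
tool_rot: [0.005, 1.0, 0.002, -0.0]
ft_force: [0.1, -0.2, -0.5]
opening: 0.0254
```

Emit:
play_rows([
  {"fingers": 0,"dx": 0,"dy": 0,"dz": 0,"turn": 0},
  {"fingers": 0,"dx": 0,"dy": 0,"dz": 0,"turn": 0},
  {"fingers": 0,"dx": 0,"dy": 0,"dz": 0,"turn": 0},
])

```text
time_s: 8.2
ee_pos: [0.5419, 0.3552, 0.1576]
tool_rot: [0.011, 1.0, -0.001, 0.0]
ft_force: [-0.2, 0.4, -1.6]
opening: 0.0252
```

```bash
python3 go.py 0.542 0.358 0.05 -1
```

```text
t 8.2 pos [0.5419 0.3552 0.1576] yaw -1.22 tilt 0.08 open 0.0252 q7 0.78 F [-0.2  0.4 -1.6]
dx 0.0000 dy 0.0030 dz 0.1076 turn -0.22
```

Emit:
play_rows([
  {"fingers": 0,"dx": 0,"dy": 0.003,"dz": 0.03,"turn": 0},
  {"fingers": 0,"dx": 0,"dy": 0.003,"dz": 0.06,"turn": 0},
  {"fingers": 0,"dx": 0,"dy": 0.003,"dz": 0.085,"turn": 0},
  {"fingers": 0,"dx": 0,"dy": 0.003,"dz": 0.1,"turn": 0},
  {"fingers": 0,"dx": 0,"dy": 0.003,"dz": 0.108,"turn": 0},
  {"fingers": 0,"dx": 0,"dy": 0.003,"dz": 0.108,"turn": 0},
  {"fingers": 60,"dx": 0,"dy": 0.003,"dz": 0.108,"turn": 0},
  {"fingers": 60,"dx": 0,"dy": 0.003,"dz": 0.108,"turn": 0},
  {"fingers": 60,"dx": 0,"dy": 0.003,"dz": 0.108,"turn": 0},
  {"fingers": 60,"dx": 0,"dy": 0.003,"dz": 0.08,"turn": 0},
  {"fingers": 60,"dx": 0,"dy": 0.003,"dz": 0.04,"turn": 0},
  {"fingers": 60,"dx": 0,"dy": 0.003,"dz": 0,"turn": 0},
])

```text
time_s: 9.2
ee_pos: [0.54, 0.3602, 0.1584]
tool_rot: [0.009, 1.0, -0.0, -0.001]
ft_force: [2.4, -0.4, 0.1]
opening: 0.0516
```

```bash
python3 - <<'E'
from h import *
c=snap('wrist','w5.png'); snap('top','t5.png')
E
python3 go.py 0.62 -0.062 0.17 9
```

```text
t 9.3 pos [0.5453 0.3645 0.1668] yaw -1.03 tilt 0.87 open 0.0513 q7 0.78 F [-0.4  0.4  1. ]
dx -0.0825 dy -0.4250 dz -0.0060 turn -10.03
```

View pics/w5.png

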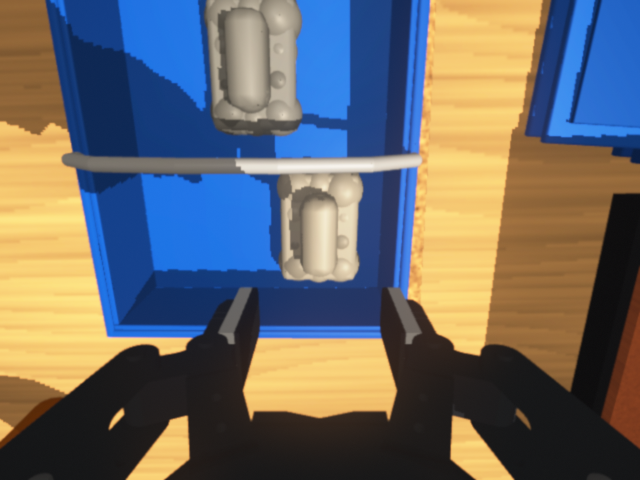

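View pics/t5.png

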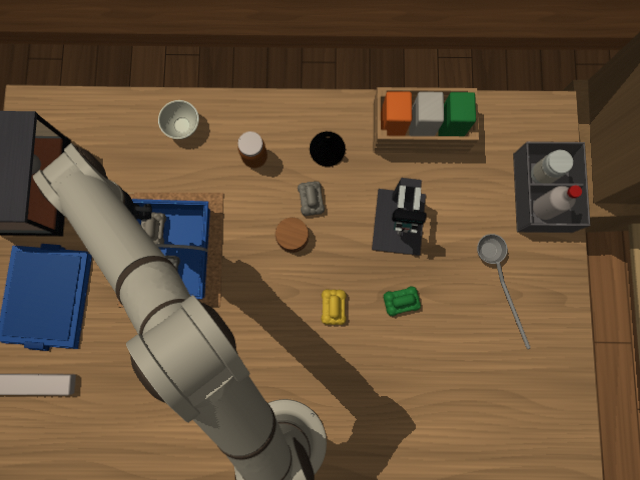

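Emit:
play_rows([
  {"fingers": 100,"dx": -0.082,"dy": -0.425,"dz": -0.006,"turn": -10},
  {"fingers": 100,"dx": -0.082,"dy": -0.425,"dz": -0.006,"turn": -10},
  {"fingers": 100,"dx": -0.082,"dy": -0.425,"dz": -0.006,"turn": -10},
  {"fingers": 100,"dx": -0.082,"dy": -0.425,"dz": -0.006,"turn": -10},
  {"fingers": 100,"dx": -0.082,"dy": -0.425,"dz": -0.006,"turn": -10},
  {"fingers": 100,"dx": -0.082,"dy": -0.425,"dz": -0.006,"turn": -10},
  {"fingers": 100,"dx": -0.082,"dy": -0.425,"dz": -0.006,"turn": -10},
  {"fingers": 100,"dx": -0.082,"dy": -0.425,"dz": -0.006,"turn": -10},
  {"fingers": 100,"dx": -0.082,"dy": -0.425,"dz": -0.006,"turn": -10},
  {"fingers": 100,"dx": -0.082,"dy": -0.425,"dz": -0.006,"turn": -10},
  {"fingers": 100,"dx": -0.082,"dy": -0.425,"dz": -0.006,"turn": -10},
  {"fingers": 100,"dx": -0.082,"dy": -0.425,"dz": -0.006,"turn": -10},
])

```text
time_s: 10.3
ee_pos: [0.6158, -0.074, 0.1644]
tool_rot: [-0.073, 0.997, -0.002, 0.001]
ft_force: [0.3, -0.2, -0.4]
opening: 0.0851
```

Emit:
play_rows([
  {"fingers": 100,"dx": 0,"dy": 0,"dz": 0,"turn": 0},
  {"fingers": 100,"dx": 0,"dy": 0,"dz": 0,"turn": 0},
  {"fingers": 100,"dx": 0,"dy": 0,"dz": 0,"turn": 0},
  {"fingers": 100,"dx": 0,"dy": 0,"dz": 0,"turn": 0},
])

```text
time_s: 10.63
ee_pos: [0.6151, -0.0634, 0.1639]
tool_rot: [-0.08, 0.997, 0.0, 0.0]
ft_force: [-0.3, 0.2, 0.1]
opening: 0.0855
```

```bash
python3 go.py 0.634 -0.0615 0.039 9;  python3 - <<'E'
from h import *
c=snap('wrist','w6.png')
a=np.radians(9);u=np.array([np.cos(a),np.sin(a),0])*.029
P=np.array((0.634,-0.0615,0.055))
for P in [P,P+u,P-u]: print(proj(c,P).round())
E
```

```text
t 10.63 pos [ 0.6151 -0.0634  0.1639] yaw 9.15 tilt 0.05 open 0.0855 q7 1.67 F [-0.3  0.2  0.1]
dx -0.0189 dy -0.0013 dz 0.1249 turn 0.15
[[318. 257.]]
[[318. 294.]]
[[318. 219.]]
```

View pics/w6.png

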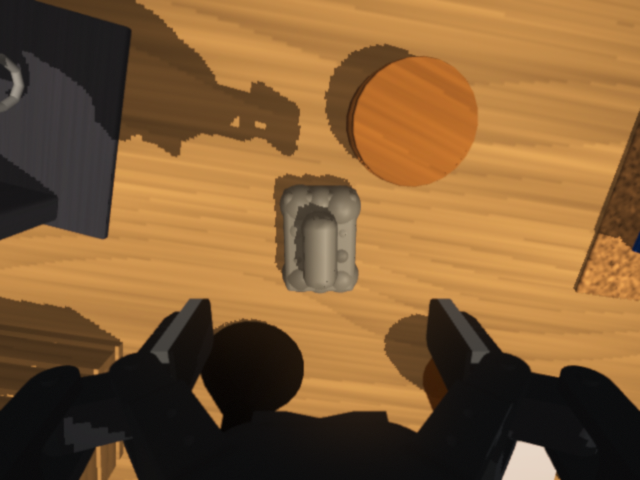

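Emit:
play_rows([
  {"fingers": 100,"dx": -0.015,"dy": 0,"dz": 0.04,"turn": 0},
  {"fingers": 100,"dx": -0.015,"dy": 0,"dz": 0.08,"turn": 0},
  {"fingers": 100,"dx": -0.015,"dy": 0,"dz": 0.105,"turn": 0},
  {"fingers": 100,"dx": -0.015,"dy": 0,"dz": 0.125,"turn": 0},
  {"fingers": 100,"dx": -0.015,"dy": 0,"dz": 0.125,"turn": 0},
  {"fingers": 0,"dx": -0.015,"dy": 0,"dz": 0.125,"turn": 0},
  {"fingers": 0,"dx": -0.015,"dy": 0,"dz": 0.125,"turn": 0},
  {"fingers": 0,"dx": -0.015,"dy": 0,"dz": 0.125,"turn": 0},
  {"fingers": 0,"dx": -0.015,"dy": 0,"dz": 0.125,"turn": 0},
  {"fingers": 0,"dx": -0.015,"dy": 0,"dz": 0.125,"turn": 0},
  {"fingers": 0,"dx": -0.015,"dy": 0,"dz": 0.125,"turn": 0},
  {"fingers": 0,"dx": -0.015,"dy": 0,"dz": 0.125,"turn": 0},
])

```text
time_s: 11.68
ee_pos: [0.6312, -0.0635, 0.0404]
tool_rot: [-0.078, 0.997, -0.0, 0.001]
ft_force: [-0.7, 0.8, 7.2]
opening: 0.0256
```

```bash
python3 go.py 0.542 0.273 0.16 -1
```

```text
t 11.68 pos [ 0.6312 -0.0635  0.0404] yaw 8.96 tilt 0.16 open 0.0256 q7 1.62 F [-0.7  0.8  7.2]
dx 0.0353 dy 0.3462 dz -0.1199 turn 9.96
```

Emit:
play_rows([
  {"fingers": 0,"dx": 0,"dy": 0,"dz": -0.04,"turn": 0},
  {"fingers": 0,"dx": 0,"dy": 0,"dz": -0.08,"turn": 0},
  {"fingers": 0,"dx": 0.003,"dy": 0.025,"dz": -0.11,"turn": 0},
  {"fingers": 0,"dx": 0.035,"dy": 0.346,"dz": -0.12,"turn": 10},
  {"fingers": 0,"dx": 0.035,"dy": 0.346,"dz": -0.12,"turn": 10},
  {"fingers": 0,"dx": 0.035,"dy": 0.346,"dz": -0.12,"turn": 10},
  {"fingers": 0,"dx": 0.035,"dy": 0.346,"dz": -0.12,"turn": 10},
  {"fingers": 0,"dx": 0.035,"dy": 0.346,"dz": -0.12,"turn": 10},
  {"fingers": 0,"dx": 0.035,"dy": 0.346,"dz": -0.12,"turn": 10},
  {"fingers": 0,"dx": 0.035,"dy": 0.346,"dz": -0.12,"turn": 10},
  {"fingers": 0,"dx": 0.035,"dy": 0.346,"dz": -0.12,"turn": 10},
  {"fingers": 0,"dx": 0.035,"dy": 0.346,"dz": -0.12,"turn": 10},
])

```text
time_s: 12.68
ee_pos: [0.5372, 0.2833, 0.1596]
tool_rot: [0.003, 1.0, 0.003, -0.0]
ft_force: [0.6, 1.5, -0.7]
opening: 0.0249
```

Emit:
play_rows([
  {"fingers": 0,"dx": 0,"dy": 0,"dz": 0,"turn": 0},
  {"fingers": 0,"dx": 0,"dy": 0,"dz": 0,"turn": 0},
  {"fingers": 0,"dx": 0,"dy": 0,"dz": 0,"turn": 0},
  {"fingers": 0,"dx": 0,"dy": 0,"dz": 0,"turn": 0},
])

```text
time_s: 13.02
ee_pos: [0.5422, 0.2707, 0.1585]
tool_rot: [0.011, 1.0, -0.001, 0.0]
ft_force: [-0.7, -0.1, -0.8]
opening: 0.0253
```

```bash
python3 go.py 0.542 0.273 0.051 -1
python3 - <<'E'
from h import *
c=snap('wrist','w7.png')
E
```

```text
t 13.02 pos [0.5422 0.2707 0.1585] yaw -1.22 tilt 0.06 open 0.0253 q7 0.9 F [-0.7 -0.1 -0.8]
dx 0.0002 dy 0.0024 dz 0.1075 turn -0.22
```

View pics/w7.png

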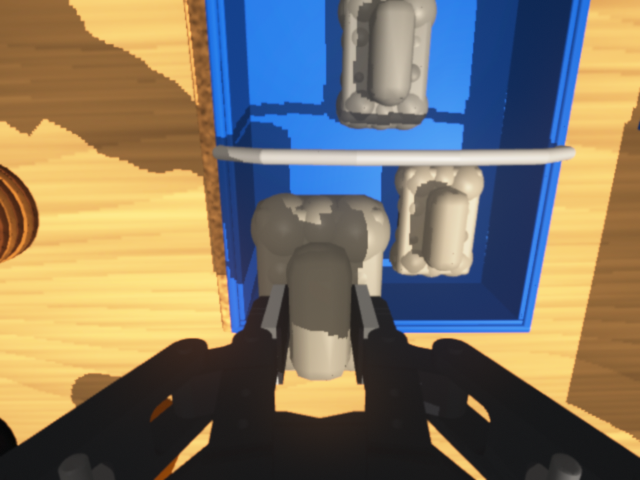

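Emit:
play_rows([
  {"fingers": 0,"dx": 0,"dy": 0.001,"dz": 0.03,"turn": 0},
  {"fingers": 0,"dx": 0,"dy": 0.001,"dz": 0.06,"turn": 0},
  {"fingers": 0,"dx": 0,"dy": 0.001,"dz": 0.085,"turn": 0},
  {"fingers": 0,"dx": 0,"dy": 0.001,"dz": 0.1,"turn": 0},
  {"fingers": 0,"dx": 0,"dy": 0.001,"dz": 0.108,"turn": 0},
  {"fingers": 0,"dx": 0,"dy": 0.001,"dz": 0.108,"turn": 0},
  {"fingers": 60,"dx": 0,"dy": 0.001,"dz": 0.108,"turn": 0},
  {"fingers": 60,"dx": 0,"dy": 0.001,"dz": 0.108,"turn": 0},
  {"fingers": 60,"dx": 0,"dy": 0.001,"dz": 0.108,"turn": 0},
  {"fingers": 60,"dx": 0,"dy": 0.001,"dz": 0.08,"turn": 0},
  {"fingers": 60,"dx": 0,"dy": 0.001,"dz": 0.04,"turn": 0},
  {"fingers": 60,"dx": 0,"dy": 0.001,"dz": 0,"turn": 0},
])

```text
time_s: 14.07
ee_pos: [0.5406, 0.2735, 0.1594]
tool_rot: [0.009, 1.0, -0.0, -0.001]
ft_force: [1.9, -0.4, 0.5]
opening: 0.0512
```

Emit:
play_rows([
  {"fingers": 60,"dx": -0.01,"dy": 0,"dz": -0.12,"turn": 0},
  {"fingers": 60,"dx": -0.01,"dy": 0,"dz": -0.12,"turn": 0},
  {"fingers": 60,"dx": -0.01,"dy": 0,"dz": -0.12,"turn": 0},
  {"fingers": 60,"dx": -0.01,"dy": 0,"dz": -0.12,"turn": 0},
  {"fingers": 60,"dx": -0.01,"dy": 0,"dz": -0.12,"turn": 0},
  {"fingers": 60,"dx": -0.01,"dy": 0,"dz": -0.12,"turn": 0},
])

```text
time_s: 14.57
ee_pos: [0.5513, 0.2735, 0.279]
tool_rot: [0.009, 1.0, 0.0, 0.0]
ft_force: [0.0, 0.7, -0.1]
opening: 0.0511
```

```bash
python3 - <<'E'
from h import *
c=snap('wrist','w8.png'); print(c['eye'],c['attitude'])
E
python3 go.py 0.552 -0.2947 0.28 -95; python3 go.py 0.552 -0.2947 0.28 -5
```

```text
[0.47621739 0.27434417 0.42176055] [-0.1049598  -0.10373243  0.69314427  0.70553103]
t 14.62 pos [0.5507 0.2732 0.2778] yaw -1.04 tilt 0.09 open 0.0509 q7 0.94 F [-0.6 -0.3 -0.2]
dx -0.0116 dy -0.5678 dz -0.0018 turn -86.04
t 14.62 pos [0.5507 0.2732 0.2778] yaw -1.04 tilt 0.09 open 0.0509 q7 0.94 F [-0.6 -0.3 -0.2]
dx -0.0116 dy -0.5678 dz -0.0018 turn 3.96
```

View pics/w8.png

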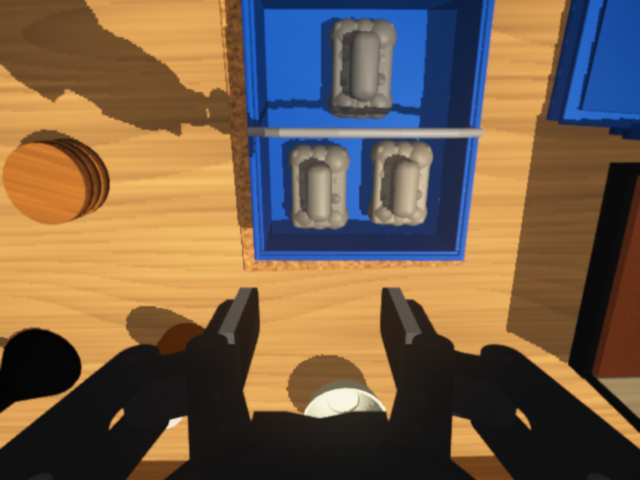

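Emit:
play_rows([
  {"fingers": 100,"dx": -0.002,"dy": -0.568,"dz": -0.022,"turn": 94},
  {"fingers": 100,"dx": -0.002,"dy": -0.568,"dz": -0.022,"turn": 94},
  {"fingers": 100,"dx": -0.002,"dy": -0.568,"dz": -0.022,"turn": 94},
  {"fingers": 100,"dx": -0.002,"dy": -0.568,"dz": -0.022,"turn": 94},
  {"fingers": 100,"dx": -0.002,"dy": -0.568,"dz": -0.022,"turn": 94},
  {"fingers": 100,"dx": -0.002,"dy": -0.568,"dz": -0.022,"turn": 94},
  {"fingers": 100,"dx": -0.002,"dy": -0.568,"dz": -0.022,"turn": 94},
  {"fingers": 100,"dx": -0.002,"dy": -0.568,"dz": -0.022,"turn": 94},
  {"fingers": 100,"dx": -0.002,"dy": -0.568,"dz": -0.022,"turn": 94},
  {"fingers": 100,"dx": -0.002,"dy": -0.568,"dz": -0.022,"turn": 94},
  {"fingers": 100,"dx": -0.002,"dy": -0.568,"dz": -0.022,"turn": 94},
  {"fingers": 100,"dx": -0.002,"dy": -0.568,"dz": -0.022,"turn": 94},
])

```text
time_s: 15.62
ee_pos: [0.5426, -0.2275, 0.2962]
tool_rot: [0.69, 0.723, -0.001, -0.002]
ft_force: [1.2, -0.5, -0.7]
opening: 0.0853
```

```bash
python3 go.py 0.552 -0.2947 0.3 -95.5
```

```text
t 15.62 pos [ 0.5426 -0.2275  0.2962] yaw -87.33 tilt 0.19 open 0.0853 q7 0.44 F [ 1.2 -0.5 -0.7]
dx -0.0676 dy 0.0062 dz -0.0039 turn 8.17
```

Emit:
play_rows([
  {"fingers": 100,"dx": -0.05,"dy": 0.006,"dz": -0.004,"turn": 7},
  {"fingers": 100,"dx": -0.05,"dy": 0.006,"dz": -0.004,"turn": 7},
  {"fingers": 100,"dx": -0.05,"dy": 0.006,"dz": -0.004,"turn": 7},
  {"fingers": 100,"dx": -0.05,"dy": 0.006,"dz": -0.004,"turn": 7},
  {"fingers": 100,"dx": -0.05,"dy": 0.006,"dz": -0.004,"turn": 7},
  {"fingers": 100,"dx": -0.05,"dy": 0.006,"dz": -0.004,"turn": 7},
])

```text
time_s: 16.12
ee_pos: [0.553, -0.2729, 0.3012]
tool_rot: [0.73, 0.683, 0.0, -0.001]
ft_force: [-0.6, 0.4, 0.3]
opening: 0.0855
```

```bash
python3 go.py 0.552 -0.2947 0.3 -95.5;  python3 - <<'E'
from h import *
c=snap('wrist','w9.png'); print(c['eye'],c['attitude']); snap('top','t9.png')
E
```

```text
t 16.12 pos [ 0.553  -0.2729  0.3012] yaw -93.77 tilt 0.12 open 0.0855 q7 0.4 F [-0.6  0.4  0.3]
dx -0.0219 dy 0.0005 dz 0.0011 turn 1.73
[ 0.55737617 -0.1995014   0.44412699] [-0.14603847  0.00554178 -0.03211744  0.98874189]
```

View pics/w9.png

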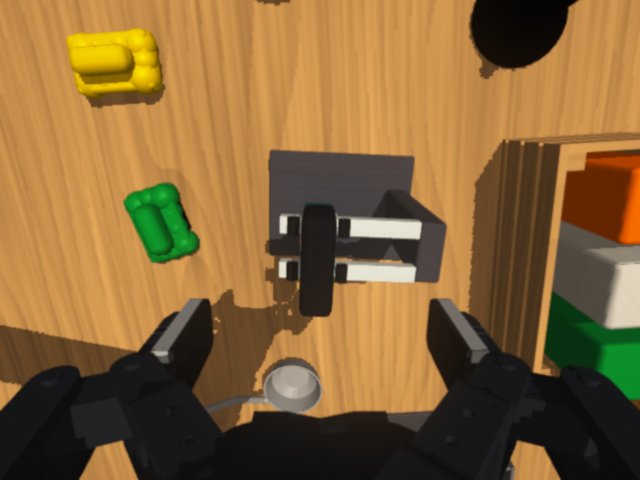

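View pics/t9.png

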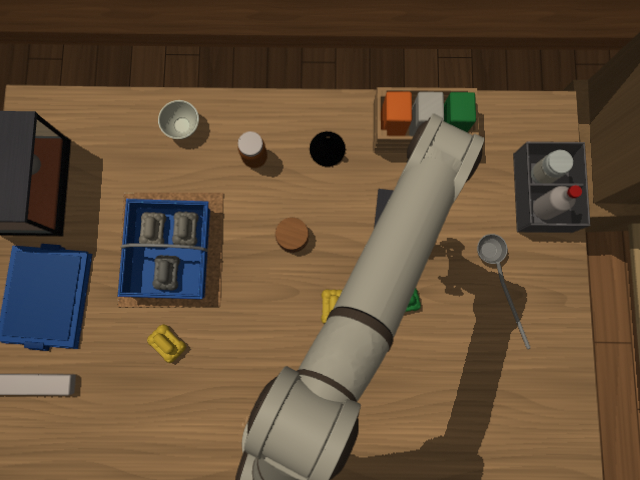

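Packed tub visible in the top view at (165,248), with the three rocks spread. Enlarge both views for measurement.

Run:
```python
from h import *
crop('w9.png','c9.png',255,140,455,330,4)
crop('t9.png','c10.png',110,185,235,315,4.5)
```

```text
(no output)
```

View pics/c9.png

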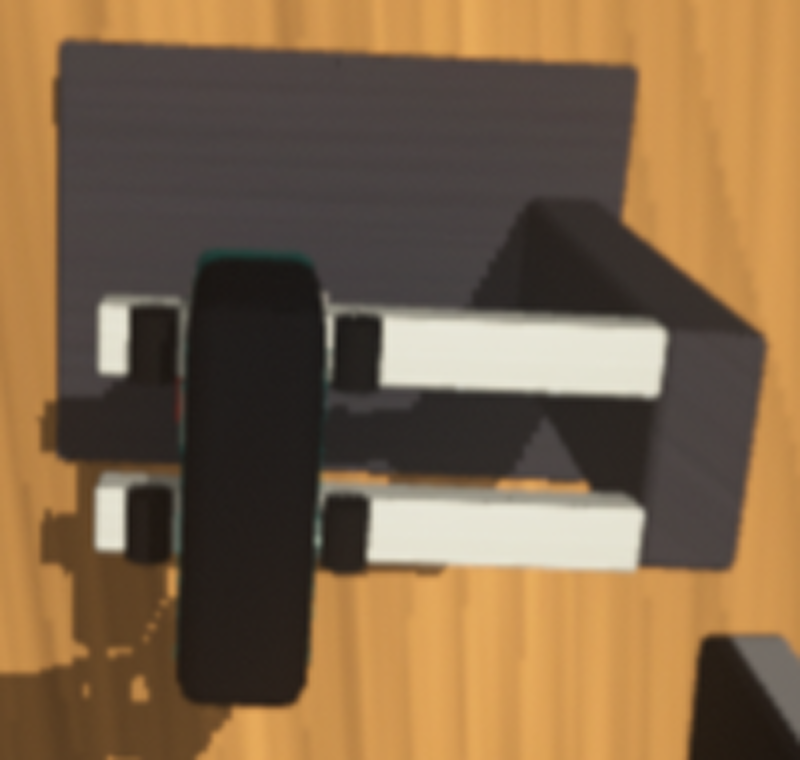

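View pics/c10.png

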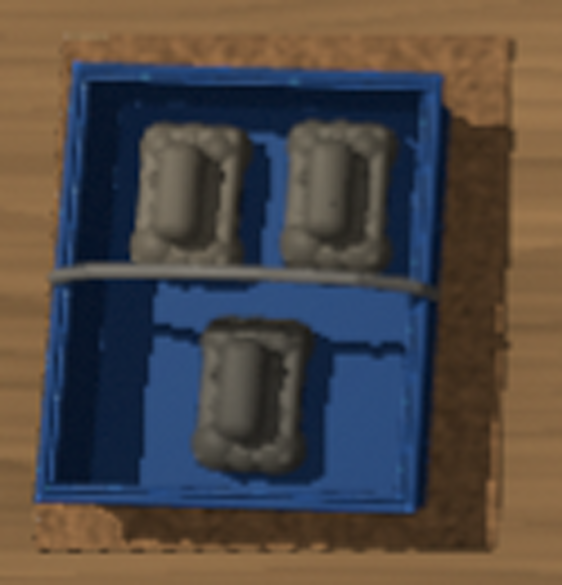

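Run:
```python
from h import *
c=load('w9.png')
def g(u,v,z): return atz(c,255+(u+.5)/4-.5,140+(v+.5)/4-.5,z)[:2]
L=[g(*p,.165) for p in [(100,308),(100,375),(97,490),(97,552)]]
Rr=[g(*p,.165) for p in [(663,330),(660,397),(642,508),(637,570)]]
print(np.round(L,4),np.round(Rr,4))
l=np.mean(L,0); r=np.mean(Rr,0); d=r-l; a=np.arctan2(d[1],d[0]); print('yaw',np.degrees(a)); 
u=d/np.linalg.norm(d); print('seat',l+u*.031)
# ridges
for p in [(154,345),(358,352),(149,523),(346,533)]: print('ridge',g(*p,.171))
n=np.array([-u[1],u[0]])
for p in [(180,690),(308,690),(242,705)]: print('grip end', g(*p,.209), (g(*p,.209)-(l+u*.031))@np.c_[u,n])
for p in [(190,300),(324,300)]: print('grip edges',g(*p,.209),(g(*p,.209)-(l+u*.031))@np.c_[u,n])
P=[(68,40),(636,68)]
print([g(*p,.008) for p in P])
```

```text
[[ 0.5213 -0.2668]
 [ 0.52   -0.2804]
 [ 0.517  -0.3046]
 [ 0.5157 -0.3182]] [[ 0.6312 -0.2784]
 [ 0.6308 -0.2922]
 [ 0.6274 -0.3157]
 [ 0.6265 -0.3294]]
yaw -5.895929228254268
seat [ 0.54935858 -0.29570765]
ridge [ 0.53177055 -0.27336135]
ridge [ 0.57090645 -0.27730134]
ridge [ 0.52760411 -0.31006216]
ridge [ 0.56678757 -0.31475304]
grip end [ 0.53447301 -0.32700465] [-0.01159194 -0.03266051]
grip end [ 0.55726521 -0.32847082] [ 0.0112303  -0.03177767]
grip end [ 0.54530837 -0.33070587] [-0.0004337  -0.03522913]
grip edges [ 0.54189325 -0.2558282 ] [-0.01152234  0.03890164]
grip edges [ 0.56385814 -0.25725342] [0.01047276 0.03974024]
[array([ 0.4994539 , -0.22446812]), array([ 0.66378197, -0.24309976])]
```

```bash
python3 go.py 0.5495 -0.2947 0.18 -95.9
```

```text
t 16.22 pos [ 0.5531 -0.2735  0.3018] yaw -93.81 tilt 0.05 open 0.0854 q7 0.4 F [-0.1  0.2  0.1]
dx -0.0215 dy -0.0021 dz 0.1218 turn 2.09
```

Emit:
play_rows([
  {"fingers": 100,"dx": -0.0215,"dy": -0.002,"dz": 0.02,"turn": 2.1},
  {"fingers": 100,"dx": -0.0215,"dy": -0.002,"dz": 0.05,"turn": 2.1},
  {"fingers": 100,"dx": -0.0215,"dy": -0.002,"dz": 0.07,"turn": 2.1},
  {"fingers": 100,"dx": -0.0215,"dy": -0.002,"dz": 0.07,"turn": 2.1},
  {"fingers": 100,"dx": -0.0215,"dy": -0.002,"dz": 0.07,"turn": 2.1},
])

```text
time_s: 16.63
ee_pos: [0.5489, -0.2954, 0.2313]
tool_rot: [0.743, 0.669, -0.0, -0.001]
ft_force: [0.6, 0.4, 0.9]
opening: 0.0855
```

```bash
python3 go.py 0.5495 -0.2947 0.18 -95.9
```

```text
t 16.63 pos [ 0.5489 -0.2954  0.2313] yaw -96.0 tilt 0.15 open 0.0855 q7 0.42 F [0.6 0.4 0.9]
dx 0.0007 dy 0.0007 dz 0.0513 turn -0.10
```

Emit:
play_rows([
  {"fingers": 100,"dx": 0,"dy": 0,"dz": 0.025,"turn": 0},
  {"fingers": 100,"dx": 0,"dy": 0,"dz": 0.045,"turn": 0},
  {"fingers": 100,"dx": 0,"dy": 0,"dz": 0.051,"turn": 0},
  {"fingers": 100,"dx": 0,"dy": 0,"dz": 0.051,"turn": 0},
  {"fingers": 0,"dx": 0,"dy": 0,"dz": 0.051,"turn": 0},
  {"fingers": 0,"dx": 0,"dy": 0,"dz": 0.051,"turn": 0},
  {"fingers": 0,"dx": 0,"dy": 0,"dz": 0.051,"turn": 0},
  {"fingers": 0,"dx": 0,"dy": 0,"dz": 0.051,"turn": 0},
  {"fingers": 0,"dx": 0,"dy": 0,"dz": 0.051,"turn": 0},
  {"fingers": 0,"dx": 0,"dy": 0,"dz": 0.051,"turn": 0},
  {"fingers": 0,"dx": 0,"dy": 0,"dz": 0.051,"turn": 0},
  {"fingers": 0,"dx": 0,"dy": 0,"dz": 0.051,"turn": 0},
], force=80)

```text
time_s: 17.63
ee_pos: [0.5498, -0.2972, 0.1821]
tool_rot: [0.744, 0.669, 0.0, 0.001]
ft_force: [0.1, 0.8, 5.3]
opening: 0.0224
```

```bash
python3 go.py 0.5495 -0.2947 0.192 -95.9;  python3 - <<'E'
from h import *
c=snap('wrist','w10.png');snap('scene','s10.png'); crop('s10.png','c11.png',150,180,300,300,5)
E
```

```text
t 17.63 pos [ 0.5498 -0.2972  0.1821] yaw -96.08 tilt 0.09 open 0.0224 q7 0.43 F [0.1 0.8 5.3]
dx 0.0024 dy -0.0006 dz -0.0099 turn -0.18
```

View pics/w10.png

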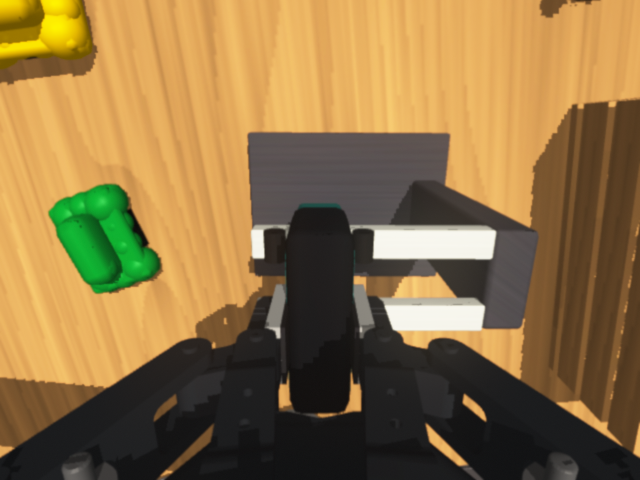

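View pics/c11.png

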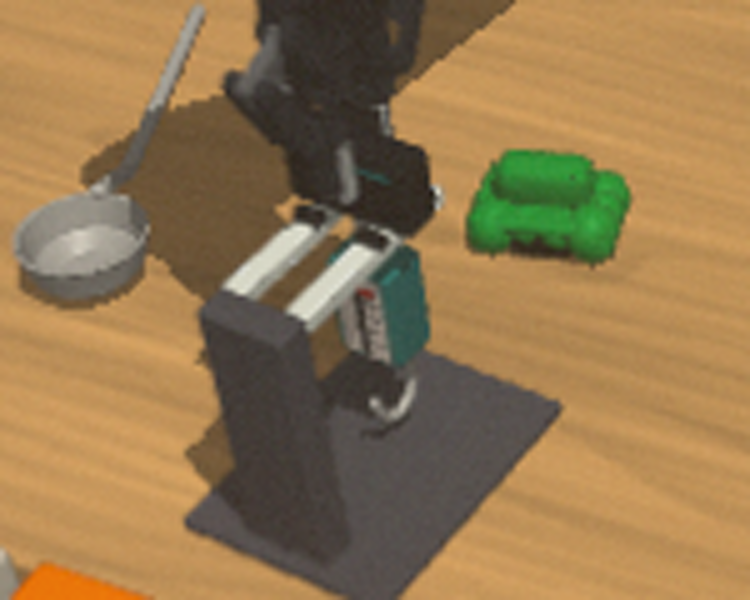

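Emit:
play_rows([
  {"fingers": 0,"dx": 0,"dy": 0,"dz": -0.006,"turn": 0},
  {"fingers": 0,"dx": 0,"dy": 0,"dz": -0.014,"turn": 0},
  {"fingers": 0,"dx": 0,"dy": 0,"dz": -0.014,"turn": 0},
  {"fingers": 0,"dx": 0,"dy": 0,"dz": -0.014,"turn": 0},
  {"fingers": 0,"dx": 0,"dy": 0,"dz": -0.014,"turn": 0},
])

```text
time_s: 18.15
ee_pos: [0.5491, -0.2967, 0.1948]
tool_rot: [0.744, 0.669, -0.0, -0.0]
ft_force: [0.1, 0.1, -2.4]
opening: 0.0228
```

```bash
python3 go.py 0.5495 -0.2947 0.194 -95.9;  python3 - <<'E'
from h import *
snap('scene','s11.png'); crop('s11.png','c12.png',150,180,300,300,5)
E
```

```text
t 18.15 pos [ 0.5491 -0.2967  0.1948] yaw -96.08 tilt 0.02 open 0.0228 q7 0.42 F [ 0.1  0.1 -2.4]
dx 0.0020 dy 0.0002 dz 0.0008 turn -0.18
```

View pics/c12.png

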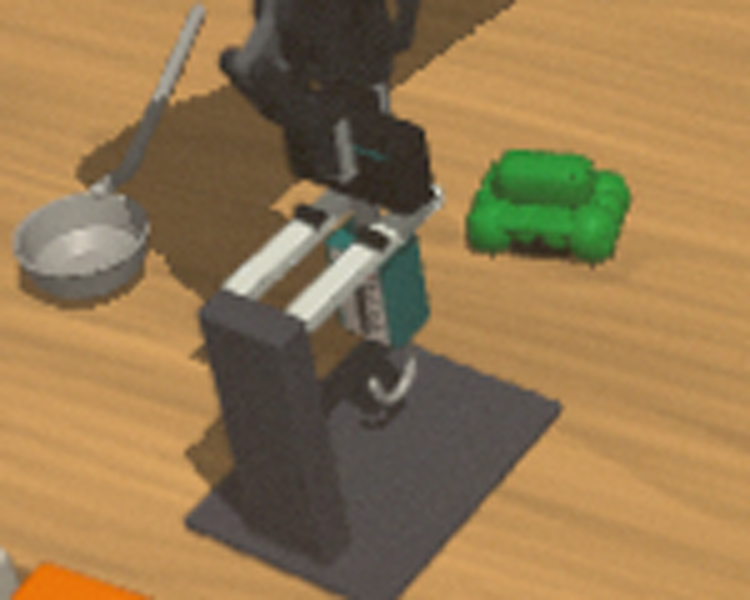

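Emit:
play_rows([
  {"fingers": 0,"dx": 0,"dy": -0.015,"dz": 0,"turn": 0},
  {"fingers": 0,"dx": 0,"dy": -0.03,"dz": 0,"turn": 0},
  {"fingers": 0,"dx": 0,"dy": -0.05,"dz": 0,"turn": 0},
  {"fingers": 0,"dx": 0,"dy": -0.07,"dz": 0,"turn": 0},
  {"fingers": 0,"dx": 0,"dy": -0.09,"dz": 0,"turn": 0},
  {"fingers": 0,"dx": 0,"dy": -0.11,"dz": 0,"turn": 0},
  {"fingers": 0,"dx": 0,"dy": -0.12,"dz": 0,"turn": 0},
  {"fingers": 0,"dx": 0,"dy": -0.12,"dz": 0,"turn": 0},
  {"fingers": 0,"dx": 0,"dy": -0.12,"dz": 0,"turn": 0},
])

```text
time_s: 18.95
ee_pos: [0.4305, -0.2842, 0.1953]
tool_rot: [0.744, 0.668, 0.0, 0.0]
ft_force: [0.9, -0.0, -0.8]
opening: 0.0227
```

```bash
python3 go.py 0.43 0.315 0.35 -91;  python3 - <<'E'
from h import *
snap('wrist','w11.png');snap('scene','s12.png'); crop('s12.png','c13.png',150,150,300,290,5)
E
```

```text
t 18.95 pos [ 0.4305 -0.2842  0.1953] yaw -96.1 tilt 0.06 open 0.0227 q7 0.49 F [ 0.9 -0.  -0.8]
dx 0.5957 dy -0.0640 dz -0.1549 turn -5.10
```

View pics/c13.png

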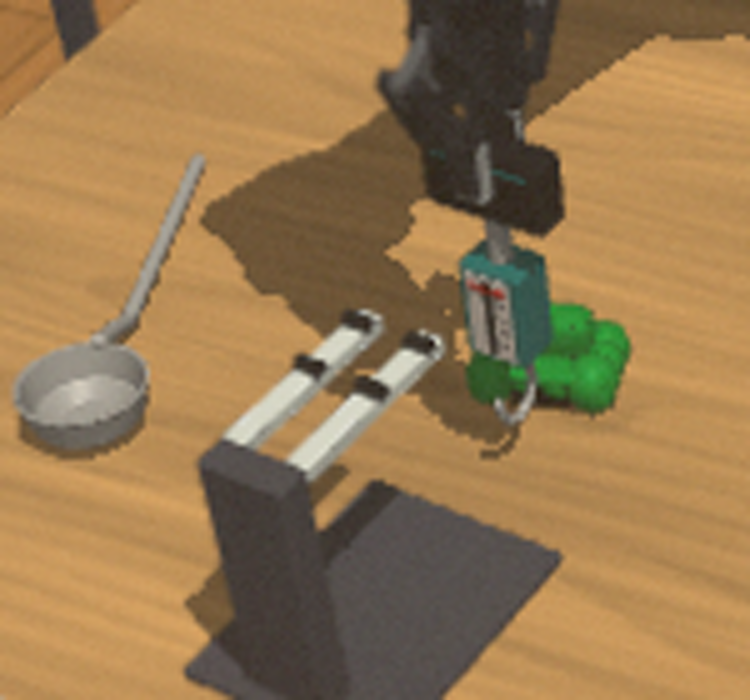

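View pics/w11.png

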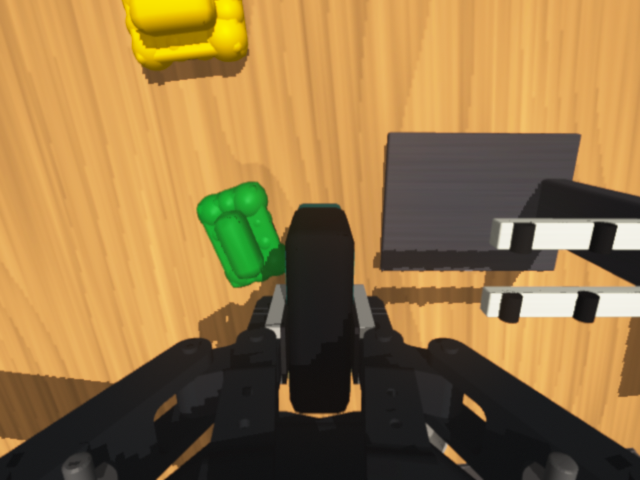

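Run:
```python
from h import *
c=load('w8.png')
for u in (330,365,400): print('w8',atz(c,u,132,.115))
c=load('w5.png'); print('w5',atz(c,240,164,.115))
c=load('w7.png')
for u in (350,393,440): print('w7',atz(c,u,158,.115))
c=load('t9.png')
for u,v in [(200,270),(245,272),(290,275)]: print('t9',atz(c,110+(u+.5)/4.5-.5,185+(v+.5)/4.5-.5,.115))
P=[(74,62),(442,74),(418,512),(36,500)]
Q=np.array([atz(c,110+(u+.5)/4.5-.5,185+(v+.5)/4.5-.5,.072) for u,v in P]); print(Q.mean(0))
```

```text
w8 [0.4835794  0.28293731 0.115     ]
w8 [0.48405789 0.31109946 0.115     ]
w8 [0.48451528 0.339294   0.115     ]
w5 [0.48395474 0.32099257 0.115     ]
w7 [0.48433632 0.28665856 0.115     ]
w7 [0.48475953 0.30809912 0.115     ]
w7 [0.48520536 0.3315822  0.115     ]
t9 [0.48909217 0.32676864 0.115     ]
t9 [0.48827704 0.30194813 0.115     ]
t9 [0.48690402 0.27709146 0.115     ]
[0.48805127 0.31422346 0.072     ]
```

Emit:
play_rows([
  {"fingers": 0,"dx": 0,"dy": 0,"dz": -0.04,"turn": 0},
  {"fingers": 0,"dx": 0,"dy": 0,"dz": -0.08,"turn": 0},
  {"fingers": 0,"dx": 0,"dy": 0,"dz": -0.12,"turn": 0},
  {"fingers": 0,"dx": 0.03,"dy": -0.003,"dz": -0.15,"turn": -0.5},
  {"fingers": 0,"dx": 0.065,"dy": -0.007,"dz": -0.155,"turn": -1},
  {"fingers": 0,"dx": 0.1,"dy": -0.01,"dz": -0.155,"turn": -1.5},
  {"fingers": 0,"dx": 0.135,"dy": -0.014,"dz": -0.155,"turn": -2},
  {"fingers": 0,"dx": 0.17,"dy": -0.018,"dz": -0.155,"turn": -2.5},
  {"fingers": 0,"dx": 0.205,"dy": -0.021,"dz": -0.155,"turn": -3},
  {"fingers": 0,"dx": 0.24,"dy": -0.025,"dz": -0.155,"turn": -4},
  {"fingers": 0,"dx": 0.275,"dy": -0.029,"dz": -0.155,"turn": -5},
  {"fingers": 0,"dx": 0.3,"dy": -0.032,"dz": -0.155,"turn": -5},
])

```text
time_s: 20.05
ee_pos: [0.4305, 0.0219, 0.3505]
tool_rot: [0.712, 0.702, 0.001, -0.0]
ft_force: [0.8, -0.3, -1.7]
opening: 0.023
```

```bash
python3 go.py 0.44 0.313 0.35 -91
```

```text
t 20.05 pos [0.4305 0.0219 0.3505] yaw -90.8 tilt 0.1 open 0.023 q7 -0.12 F [ 0.8 -0.3 -1.7]
dx 0.2912 dy 0.0054 dz 0.0009 turn 0.20
```

Emit:
play_rows([
  {"fingers": 0,"dx": 0.03,"dy": 0.001,"dz": 0,"turn": 0},
  {"fingers": 0,"dx": 0.065,"dy": 0.001,"dz": 0,"turn": 0},
  {"fingers": 0,"dx": 0.1,"dy": 0.002,"dz": 0,"turn": 0},
  {"fingers": 0,"dx": 0.135,"dy": 0.003,"dz": 0,"turn": 0},
  {"fingers": 0,"dx": 0.17,"dy": 0.003,"dz": 0,"turn": 0},
  {"fingers": 0,"dx": 0.205,"dy": 0.004,"dz": 0,"turn": 0},
  {"fingers": 0,"dx": 0.24,"dy": 0.004,"dz": 0,"turn": 0},
  {"fingers": 0,"dx": 0.265,"dy": 0.005,"dz": 0,"turn": 0},
  {"fingers": 0,"dx": 0.28,"dy": 0.005,"dz": 0,"turn": 0},
  {"fingers": 0,"dx": 0.29,"dy": 0.005,"dz": 0,"turn": 0},
  {"fingers": 0,"dx": 0.29,"dy": 0.005,"dz": 0,"turn": 0},
  {"fingers": 0,"dx": 0.29,"dy": 0.005,"dz": 0,"turn": 0},
])

```text
time_s: 21.05
ee_pos: [0.4406, 0.3075, 0.3497]
tool_rot: [0.714, 0.701, -0.0, -0.0]
ft_force: [-0.2, -0.2, -1.3]
opening: 0.0226
```

```bash
python3 go.py 0.44 0.313 0.237 -91
python3 - <<'E'
from h import *
snap('wrist','w12.png');snap('scene','s13.png'); crop('s13.png','c14.png',400,150,550,290,5)
E
```

```text
t 21.05 pos [0.4406 0.3075 0.3497] yaw -91.05 tilt 0.05 open 0.0226 q7 -0.74 F [-0.2 -0.2 -1.3]
dx 0.0056 dy -0.0006 dz 0.1127 turn -0.05
```

View pics/c14.png

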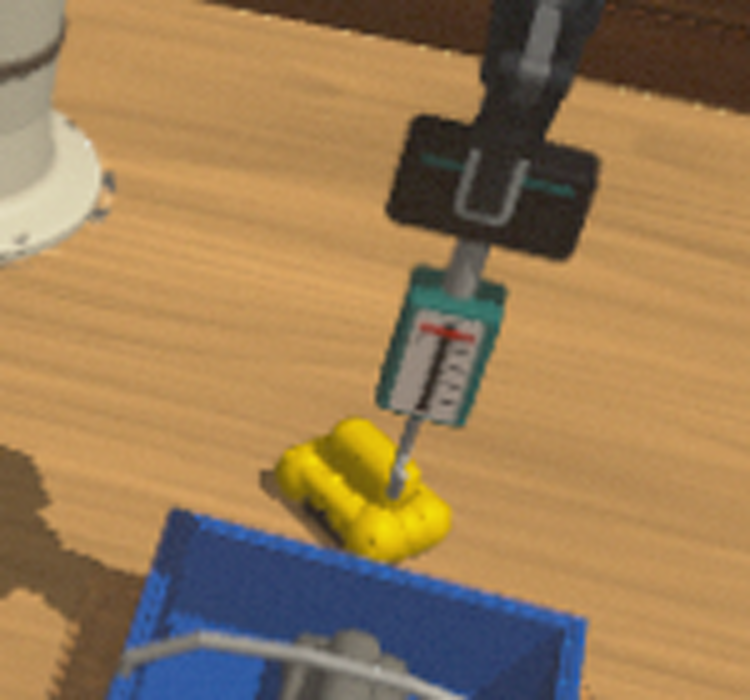

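View pics/w12.png

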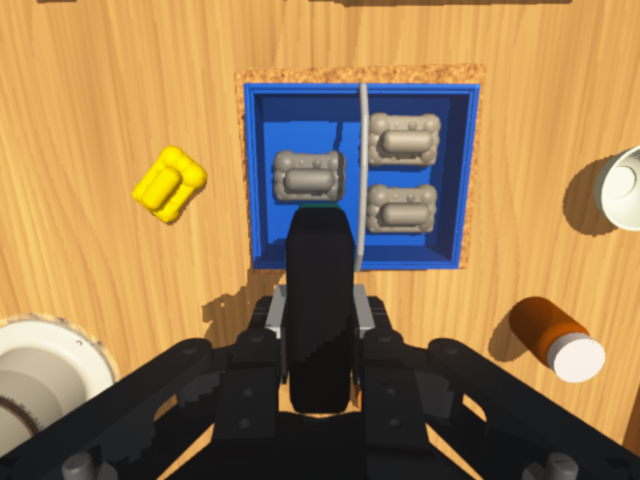

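Emit:
play_rows([
  {"fingers": 0,"dx": 0.004,"dy": 0,"dz": 0.02,"turn": 0},
  {"fingers": 0,"dx": 0.0055,"dy": 0,"dz": 0.04,"turn": 0},
  {"fingers": 0,"dx": 0.0055,"dy": 0,"dz": 0.06,"turn": 0},
  {"fingers": 0,"dx": 0.0055,"dy": 0,"dz": 0.08,"turn": 0},
  {"fingers": 0,"dx": 0.0055,"dy": 0,"dz": 0.1,"turn": 0},
  {"fingers": 0,"dx": 0.0055,"dy": 0,"dz": 0.112,"turn": 0},
  {"fingers": 0,"dx": 0.0055,"dy": 0,"dz": 0.112,"turn": 0},
  {"fingers": 0,"dx": 0.0055,"dy": 0,"dz": 0.112,"turn": 0},
])

```text
time_s: 21.82
ee_pos: [0.4407, 0.3121, 0.2381]
tool_rot: [0.714, 0.7, -0.0, 0.0]
ft_force: [-0.5, -0.6, -0.9]
opening: 0.0224
```

```bash
python3 go.py 0.487 0.314 0.237 -91
python3 - <<'E'
from h import *
c=snap('scene','s14.png'); crop('s14.png','c15.png',400,200,530,340,5)
snap('wrist','w13.png')
E
```

```text
t 21.82 pos [0.4407 0.3121 0.2381] yaw -91.16 tilt 0.05 open 0.0224 q7 -0.79 F [-0.5 -0.6 -0.9]
dx 0.0028 dy 0.0462 dz 0.0011 turn -0.16
```

View pics/c15.png

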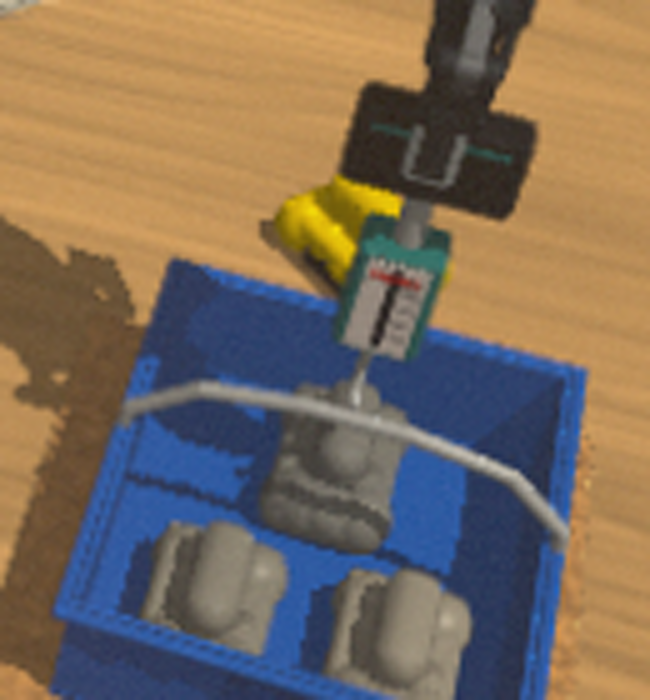

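View pics/w13.png

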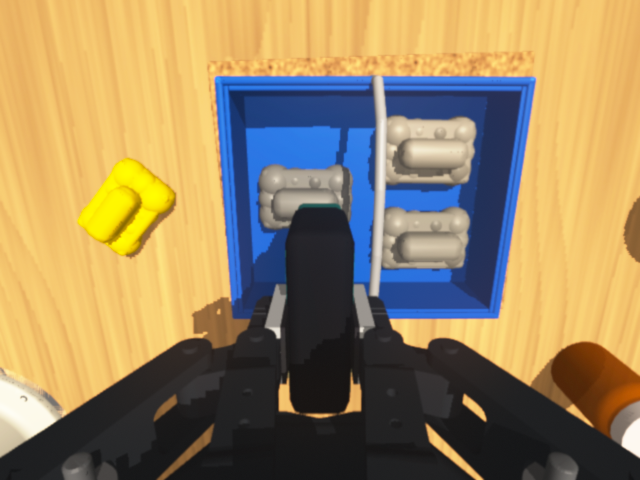

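Emit:
play_rows([
  {"fingers": 0,"dx": 0.001,"dy": 0.01,"dz": 0,"turn": 0},
  {"fingers": 0,"dx": 0.001,"dy": 0.02,"dz": 0,"turn": 0},
  {"fingers": 0,"dx": 0.001,"dy": 0.03,"dz": 0,"turn": 0},
  {"fingers": 0,"dx": 0.001,"dy": 0.04,"dz": 0,"turn": 0},
  {"fingers": 0,"dx": 0.001,"dy": 0.046,"dz": 0,"turn": 0},
  {"fingers": 0,"dx": 0.001,"dy": 0.046,"dz": 0,"turn": 0},
  {"fingers": 0,"dx": 0.001,"dy": 0.046,"dz": 0,"turn": 0},
])

```text
time_s: 22.5
ee_pos: [0.4851, 0.3138, 0.2395]
tool_rot: [0.714, 0.7, -0.002, -0.001]
ft_force: [-9.2, -2.7, 14.8]
opening: 0.0227
```

```bash
python3 go.py 0.487 0.314 0.267 -91
python3 - <<'E'
from h import *
c=snap('scene','s15.png'); crop('s15.png','c16.png',400,200,530,340,5)
snap('wrist','w14.png')
E
```

```text
t 22.5 pos [0.4851 0.3138 0.2395] yaw -91.07 tilt 0.24 open 0.0227 q7 -0.75 F [-9.2 -2.7 14.8]
dx 0.0002 dy 0.0018 dz -0.0275 turn -0.07
```

View pics/c16.png

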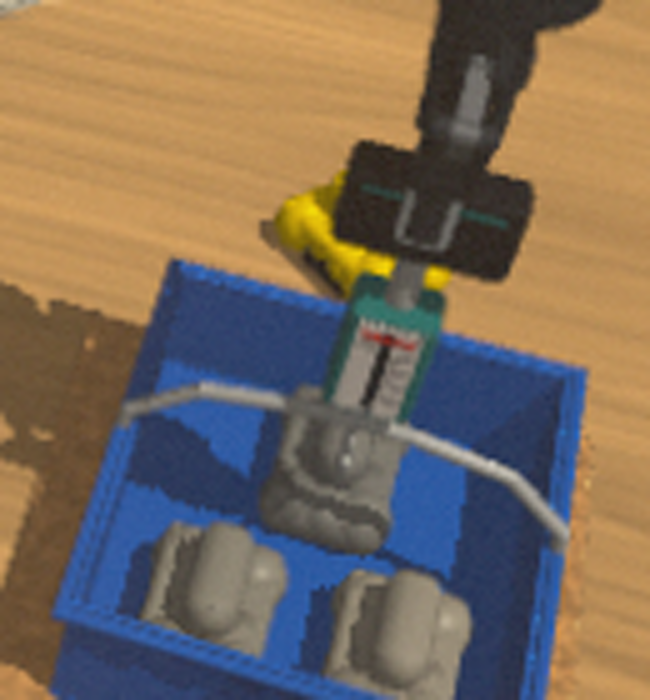

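View pics/w14.png

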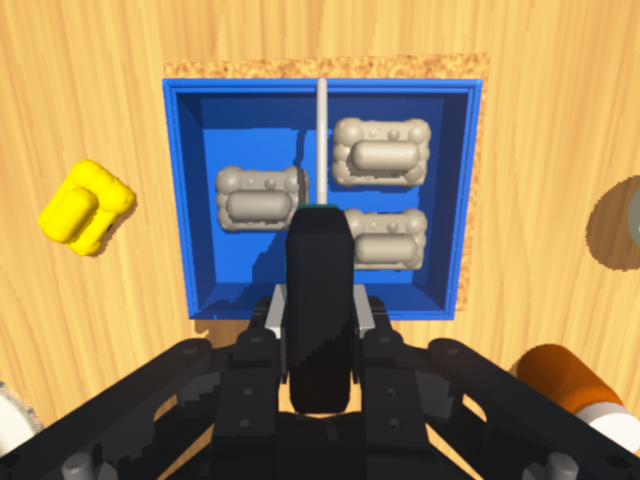

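Run:
```python
from h import *
c=load('s15.png'); crop('s15.png','c17.png',440,240,510,310,10)
S=np.array([.486,.315,.2395-.017])
for n,d in [('gripbot',(0,0,0)),('casebot+x',(.015,0,-.092)),('seat',(0,0,-.135)),('tip',(.018,0,-.117)),('low',(0,0,-.145))]:
    print(n,((proj(c,S+np.array(d))[0]-[440,240])*10).round())
for y in (-.025,0,.025): print('bail',((proj(c,[.486,.315+y,.115])[0]-[440,240])*10).round())
```

```text
gripbot [429.  97.]
casebot+x [319. 437.]
seat [284. 518.]
tip [292. 520.]
low [275. 546.]
bail [204. 409.]
bail [312. 438.]
bail [421. 467.]
```

View pics/c17.png

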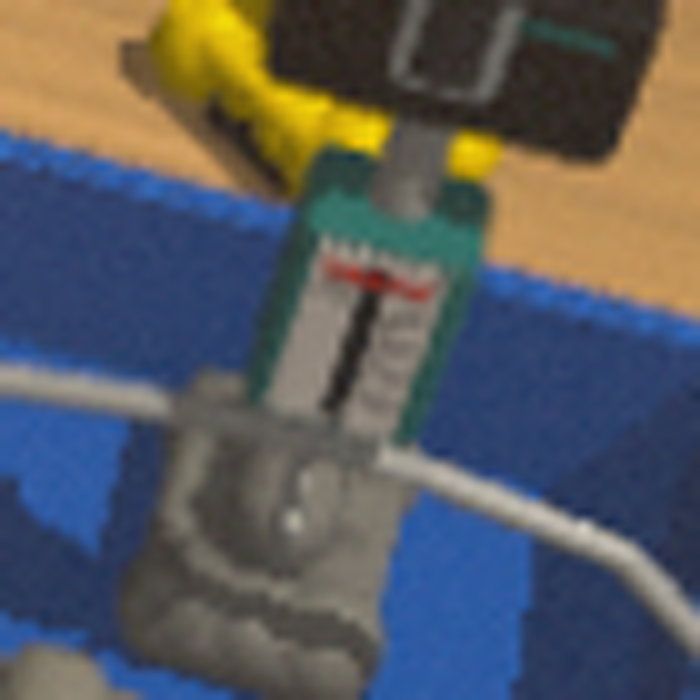

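Run:
```python
from h import *
c=load('w14.png'); print(c['eye'])
for u,v,z in [(322,82,.082),(321,110,.1),(321,195,.114)]: print(atz(c,u,v,z))
for u,v in [(163,80),(481,80),(457,320),(190,320)]: print('rim',atz(c,u,v,.072))
for u,v in [(165,64),(488,56)]: print('mat',atz(c,u,v,.004))
c=load('w13.png')
for u,v in [(217,78),(535,78),(500,318),(232,318)]: print('rim13',atz(c,u,v,.072))
for u,v in [(210,62),(533,54)]: print('mat13',atz(c,u,v,.004))
d=snap('top','t15.png'); crop('t15.png','c18.png',100,180,240,320,4.2)
s=arm.read_state(); print(s['ft_force'],s['wrist_torque'],s['ee_pos'])
```

```text
[0.48632929 0.38758093 0.38233528]
[0.48751649 0.41749023 0.082     ]
[0.48641279 0.3967002  0.1       ]
[0.48541105 0.3366577  0.114     ]
rim [0.36248317 0.42255221 0.072     ]
rim [0.61229671 0.41798853 0.072     ]
rim [0.61246798 0.20640422 0.072     ]
rim [0.35840954 0.21036278 0.072     ]
mat [0.33918336 0.44427375 0.004     ]
mat [0.64432359 0.44563767 0.004     ]
rim13 [0.36263768 0.42223484 0.072     ]
rim13 [0.61207988 0.41793545 0.072     ]
rim13 [0.61025044 0.20658899 0.072     ]
rim13 [0.35594131 0.21183489 0.072     ]
mat13 [0.33998484 0.4442445  0.004     ]
mat13 [0.64451174 0.44594599 0.004     ]
[-8.11090982 -1.52591069 11.79225475] [-0.58467993  2.84913519  0.00307553] [0.48500537 0.31375752 0.23958511]
```

View pics/c18.png

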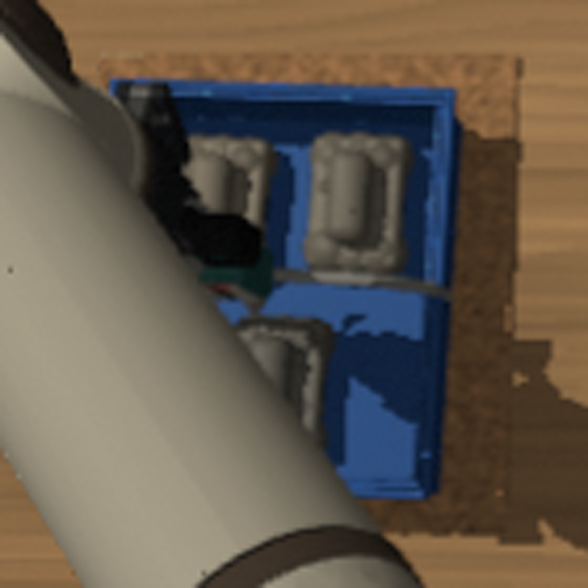

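Run:
```python
from h import *
def show(fn,out,S,x0,y0,x1,y1,s):
    c=load(fn); im=cv2.resize(c['image'][y0:y1,x0:x1,::-1],None,fx=s,fy=s,interpolation=cv2.INTER_NEAREST).copy()
    q=lambda P:tuple(((proj(c,P)[0]-[x0,y0]+.5)*s).astype(int))
    S=np.array(S); a=np.radians(-1); X=np.array([np.cos(a),np.sin(a),0]);Y=np.array([-np.sin(a),np.cos(a),0]);Z=np.array([0,0,1])
    def seg(A,B,col): cv2.line(im,q(A),q(B),col,1)
    def box(x,y,z0,z1,col):
        for sx in(-1,1):
            for sy in(-1,1): seg(S+X*x*sx+Y*y*sy+Z*z0,S+X*x*sx+Y*y*sy+Z*z1,col)
            for z in(z0,z1): seg(S+X*x*sx-Y*y+Z*z,S+X*x*sx+Y*y+Z*z,col); seg(S-X*x+Y*y*sx+Z*z,S+X*x+Y*y*sx+Z*z,col)
    box(.012,.038,0,.044,(0,255,255)); box(.015,.020,-.092,-.03,(0,0,255))
    th=np.radians(np.linspace(30,-200,30)); 
    pts=[S+X*.015*np.cos(t)+Z*(-.135+.006+.015*np.sin(t)-.0) for t in th]
    for A,B in zip(pts,pts[1:]): seg(A,B,(255,0,255))
    B0=np.array([.486,.315,0.004])
    b=[(-.102,.078),(-.072,.103),(-.025,.111),(.025,.111),(.072,.103),(.102,.078)]
    for A,B in zip(b,b[1:]): seg(B0+Y*A[0]+Z*A[1],B0+Y*B[0]+Z*B[1],(0,255,0))
    cv2.imwrite('pics/'+out,im)
show('s14.png','o14.png',(.4407,.314,.2211),440,220,520,300,9)
show('s15.png','o15.png',(.4851,.3145,.2225),440,220,520,300,9)
```

```text
(no output)
```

View pics/o14.png

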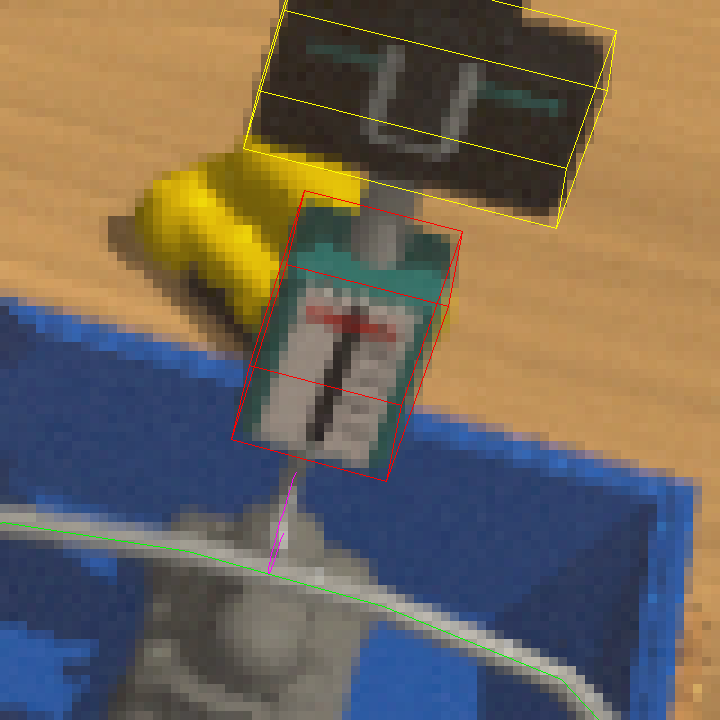

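View pics/o15.png

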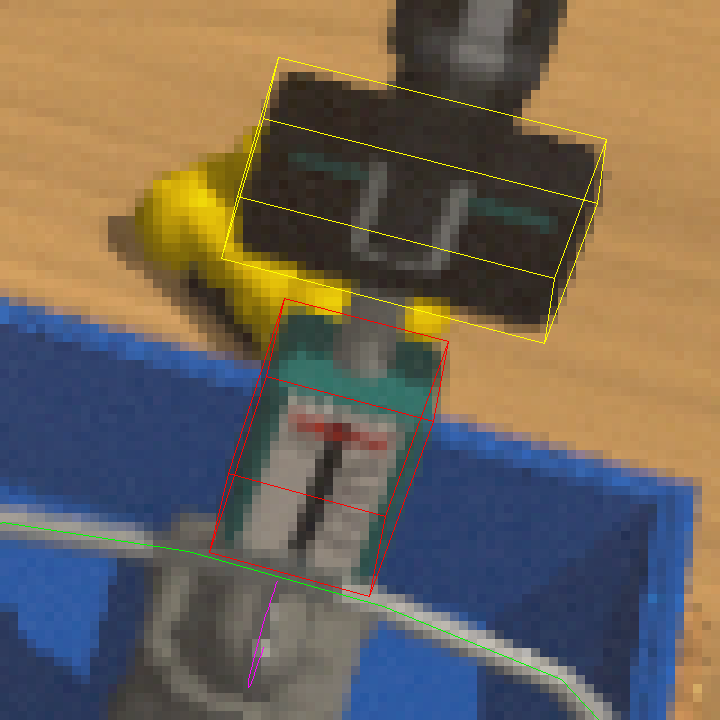

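Emit:
play_rows([
  {"fingers": 0,"dx": 0,"dy": 0,"dz": -0.003,"turn": 0},
  {"fingers": 0,"dx": 0,"dy": 0,"dz": -0.005,"turn": 0},
  {"fingers": 0,"dx": 0,"dy": 0,"dz": -0.005,"turn": 0},
  {"fingers": 0,"dx": 0,"dy": 0,"dz": -0.005,"turn": 0},
])

```text
time_s: 22.98
ee_pos: [0.4875, 0.3131, 0.2432]
tool_rot: [0.714, 0.7, 0.001, 0.0]
ft_force: [0.4, 0.3, 0.0]
opening: 0.0225
```

```bash
python3 go.py 0.487 0.314 0.267 -91
python3 - <<'E'
from h import *
s=arm.read_state(); print(s['wrist_torque'])
c=snap('scene','s16.png'); crop('s16.png','c19.png',440,230,520,310,9)
snap('wrist','w15.png')
E
```

```text
t 22.98 pos [0.4875 0.3131 0.2432] yaw -91.12 tilt 0.07 open 0.0225 q7 -0.75 F [0.4 0.3 0. ]
dx 0.0009 dy -0.0005 dz -0.0238 turn -0.12
[ 0.03724114  0.08066644 -0.01895393]
```

View pics/c19.png

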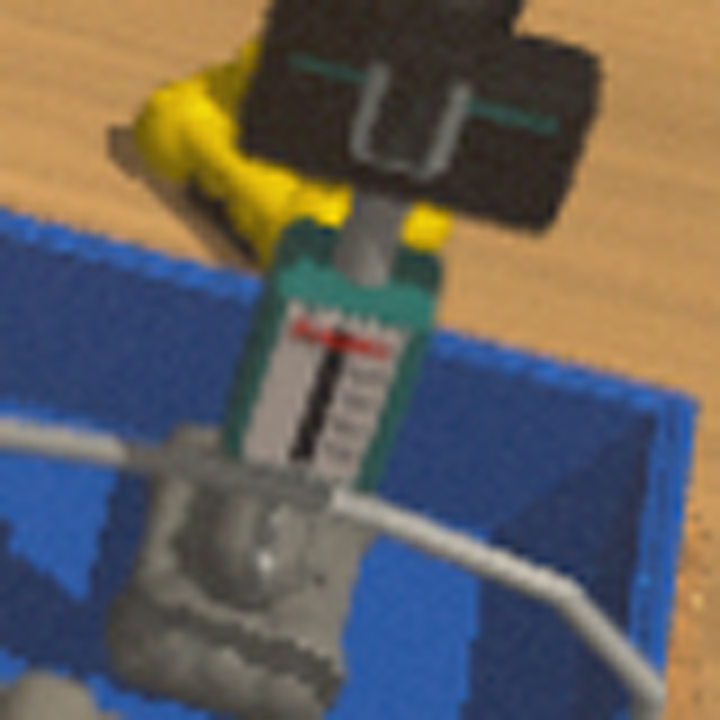

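Emit:
play_rows([
  {"fingers": 0,"dx": 0,"dy": 0,"dz": -0.006,"turn": 0},
  {"fingers": 0,"dx": 0,"dy": 0,"dz": -0.012,"turn": 0},
  {"fingers": 0,"dx": 0,"dy": 0,"dz": -0.018,"turn": 0},
  {"fingers": 0,"dx": 0,"dy": 0,"dz": -0.024,"turn": 0},
  {"fingers": 0,"dx": 0,"dy": 0,"dz": -0.03,"turn": 0},
  {"fingers": 0,"dx": 0,"dy": 0,"dz": -0.03,"turn": 0},
  {"fingers": 0,"dx": 0,"dy": 0,"dz": -0.03,"turn": 0},
])

```text
time_s: 23.67
ee_pos: [0.4866, 0.3131, 0.2733]
tool_rot: [0.714, 0.7, 0.0, 0.0]
ft_force: [0.8, -0.5, -3.5]
opening: 0.0226
```

```bash
python3 go.py 0.487 0.314 0.267 -91
python3 - <<'E'
from h import *
c=snap('scene','s17.png'); crop('s17.png','c20.png',430,220,520,310,8)
E
```

```text
t 23.67 pos [0.4866 0.3131 0.2733] yaw -91.08 tilt 0.03 open 0.0226 q7 -0.74 F [ 0.8 -0.5 -3.5]
dx 0.0009 dy 0.0004 dz 0.0063 turn -0.08
```

View pics/c20.png

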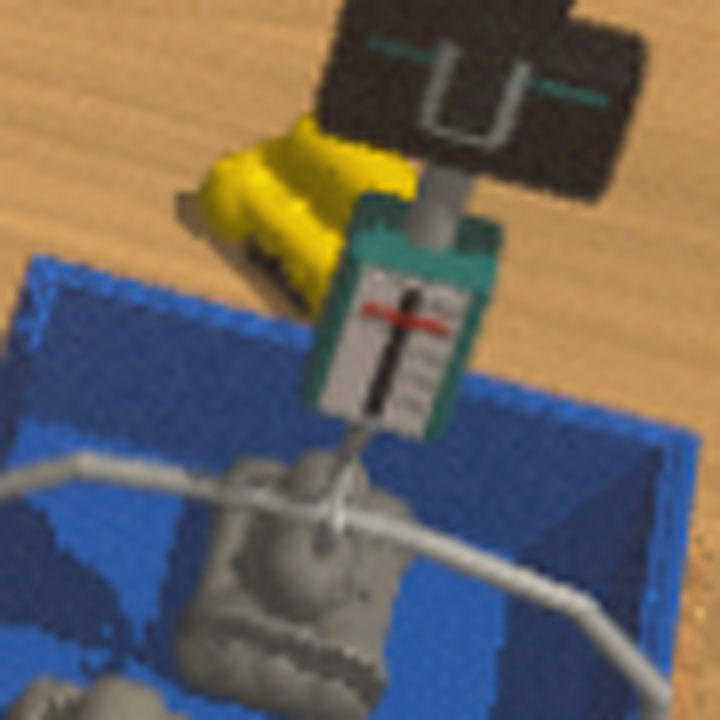

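Emit:
play_rows([
  {"fingers": 0,"dx": 0,"dy": 0,"dz": -0.004,"turn": 0},
  {"fingers": 0,"dx": 0,"dy": 0,"dz": -0.008,"turn": 0},
  {"fingers": 0,"dx": 0,"dy": 0,"dz": -0.012,"turn": 0},
  {"fingers": 0,"dx": 0,"dy": 0,"dz": -0.016,"turn": 0},
  {"fingers": 0,"dx": 0,"dy": 0,"dz": -0.02,"turn": 0},
  {"fingers": 0,"dx": 0,"dy": 0,"dz": -0.023,"turn": 0},
  {"fingers": 0,"dx": 0,"dy": 0,"dz": -0.026,"turn": 0},
  {"fingers": 0,"dx": 0,"dy": 0,"dz": -0.028,"turn": 0},
  {"fingers": 0,"dx": 0,"dy": 0,"dz": -0.03,"turn": 0},
  {"fingers": 0,"dx": 0,"dy": 0,"dz": -0.03,"turn": 0},
  {"fingers": 0,"dx": 0,"dy": 0,"dz": -0.03,"turn": 0},
  {"fingers": 0,"dx": 0,"dy": 0,"dz": -0.03,"turn": 0},
])

```text
time_s: 24.72
ee_pos: [0.4865, 0.3129, 0.3028]
tool_rot: [0.714, 0.7, -0.0, 0.0]
ft_force: [1.1, 0.1, -6.9]
opening: 0.0225
```

```bash
python3 go.py 0.487 0.314 0.267 -91
python3 - <<'E'
from h import *
c=snap('scene','s18.png'); crop('s18.png','c21.png',390,200,530,380,4.2); snap('wrist','w18.png')
E
```

```text
t 24.72 pos [0.4865 0.3129 0.3028] yaw -91.09 tilt 0.02 open 0.0225 q7 -0.73 F [ 1.1  0.1 -6.9]
dx 0.0011 dy 0.0005 dz 0.0358 turn -0.09
```

View pics/c21.png

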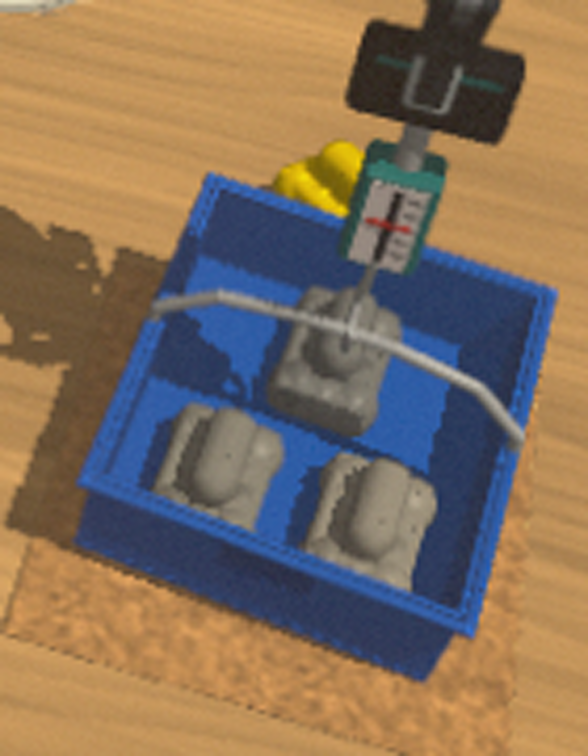

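View pics/w18.png

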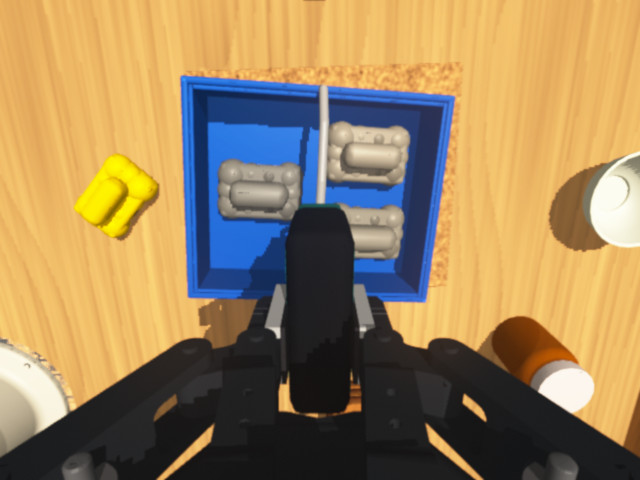

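Emit:
play_rows([
  {"fingers": 0,"dx": 0,"dy": 0,"dz": -0.003,"turn": 0},
  {"fingers": 0,"dx": 0,"dy": 0,"dz": -0.006,"turn": 0},
  {"fingers": 0,"dx": 0,"dy": 0,"dz": -0.009,"turn": 0},
  {"fingers": 0,"dx": 0,"dy": 0,"dz": -0.012,"turn": 0},
  {"fingers": 0,"dx": 0,"dy": 0,"dz": -0.015,"turn": 0},
  {"fingers": 0,"dx": 0,"dy": 0,"dz": -0.018,"turn": 0},
  {"fingers": 0,"dx": 0,"dy": 0,"dz": -0.021,"turn": 0},
  {"fingers": 0,"dx": 0,"dy": 0,"dz": -0.024,"turn": 0},
  {"fingers": 0,"dx": 0,"dy": 0,"dz": -0.026,"turn": 0},
  {"fingers": 0,"dx": 0,"dy": 0,"dz": -0.028,"turn": 0},
  {"fingers": 0,"dx": 0,"dy": 0,"dz": -0.028,"turn": 0},
  {"fingers": 0,"dx": 0,"dy": 0,"dz": -0.028,"turn": 0},
])

```text
time_s: 25.82
ee_pos: [0.4865, 0.3131, 0.3311]
tool_rot: [0.714, 0.7, 0.0, -0.0]
ft_force: [-0.3, -0.6, -6.5]
opening: 0.0226
```

Emit:
play_rows([
  {"fingers": 0,"dx": 0,"dy": 0,"dz": 0,"turn": 0},
  {"fingers": 0,"dx": 0,"dy": 0,"dz": 0,"turn": 0},
  {"fingers": 0,"dx": 0,"dy": 0,"dz": 0,"turn": 0},
  {"fingers": 0,"dx": 0,"dy": 0,"dz": 0,"turn": 0},
  {"fingers": 0,"dx": 0,"dy": 0,"dz": 0,"turn": 0},
  {"fingers": 0,"dx": 0,"dy": 0,"dz": 0,"turn": 0},
  {"fingers": 0,"dx": 0,"dy": 0,"dz": 0,"turn": 0},
  {"fingers": 0,"dx": 0,"dy": 0,"dz": 0,"turn": 0},
  {"fingers": 0,"dx": 0,"dy": 0,"dz": 0,"turn": 0},
  {"fingers": 0,"dx": 0,"dy": 0,"dz": 0,"turn": 0},
  {"fingers": 0,"dx": 0,"dy": 0,"dz": 0,"turn": 0},
  {"fingers": 0,"dx": 0,"dy": 0,"dz": 0,"turn": 0},
])

```text
time_s: 26.82
ee_pos: [0.4865, 0.3131, 0.3311]
tool_rot: [0.714, 0.7, 0.0, -0.0]
ft_force: [0.2, -0.1, -7.5]
opening: 0.0228
```

```bash
python3 go.py 0.487 0.314 0.267 -91
python3 - <<'E'
from h import *
c=snap('scene','s19.png'); crop('s19.png','c22.png',380,180,540,380,3.9); snap('wrist','w19.png')
E
```

```text
t 26.82 pos [0.4865 0.3131 0.3311] yaw -91.08 tilt 0.0 open 0.0228 q7 -0.72 F [ 0.2 -0.1 -7.5]
dx 0.0009 dy 0.0005 dz 0.0641 turn -0.08
```

View pics/c22.png

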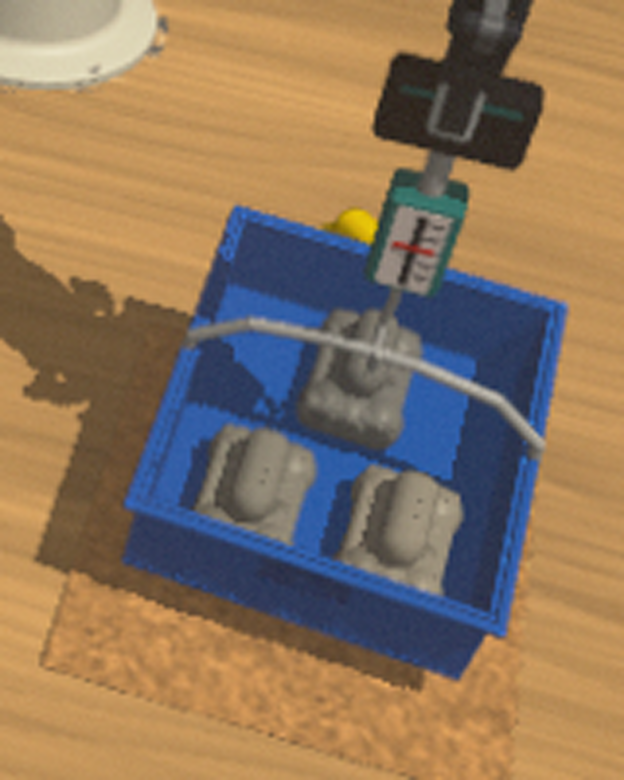

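View pics/w19.png

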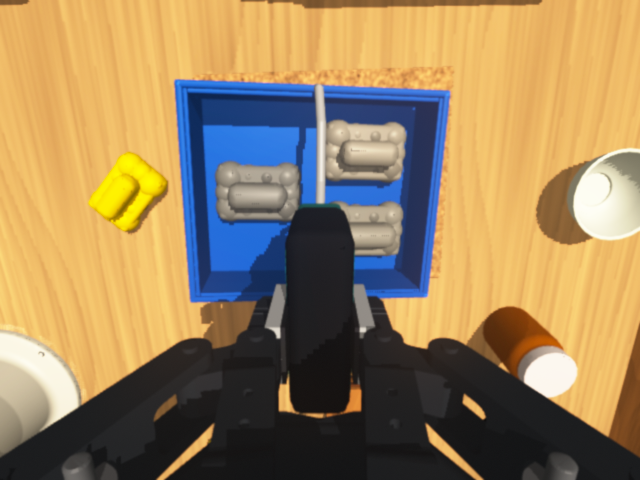

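Emit:
play_rows([
  {"fingers": 0,"dx": 0,"dy": 0,"dz": 0,"turn": 0},
  {"fingers": 0,"dx": 0,"dy": 0,"dz": 0,"turn": 0},
  {"fingers": 0,"dx": 0,"dy": 0,"dz": 0,"turn": 0},
  {"fingers": 0,"dx": 0,"dy": 0,"dz": 0,"turn": 0},
  {"fingers": 0,"dx": 0,"dy": 0,"dz": 0,"turn": 0},
  {"fingers": 0,"dx": 0,"dy": 0,"dz": 0,"turn": 0},
  {"fingers": 0,"dx": 0,"dy": 0,"dz": 0,"turn": 0},
  {"fingers": 0,"dx": 0,"dy": 0,"dz": 0,"turn": 0},
  {"fingers": 0,"dx": 0,"dy": 0,"dz": 0,"turn": 0},
  {"fingers": 0,"dx": 0,"dy": 0,"dz": 0,"turn": 0},
  {"fingers": 0,"dx": 0,"dy": 0,"dz": 0,"turn": 0},
  {"fingers": 0,"dx": 0,"dy": 0,"dz": 0,"turn": 0},
])

```text
time_s: 27.92
ee_pos: [0.4865, 0.3131, 0.331]
tool_rot: [0.714, 0.7, 0.0, -0.0]
ft_force: [-0.7, -0.5, -7.2]
opening: 0.0228
```

Emit:
play_rows([
  {"fingers": 0,"dx": 0,"dy": 0,"dz": 0,"turn": 0},
  {"fingers": 0,"dx": 0,"dy": 0,"dz": 0,"turn": 0},
  {"fingers": 0,"dx": 0,"dy": 0,"dz": 0,"turn": 0},
  {"fingers": 0,"dx": 0,"dy": 0,"dz": 0,"turn": 0},
  {"fingers": 0,"dx": 0,"dy": 0,"dz": 0,"turn": 0},
  {"fingers": 0,"dx": 0,"dy": 0,"dz": 0,"turn": 0},
  {"fingers": 0,"dx": 0,"dy": 0,"dz": 0,"turn": 0},
  {"fingers": 0,"dx": 0,"dy": 0,"dz": 0,"turn": 0},
  {"fingers": 0,"dx": 0,"dy": 0,"dz": 0,"turn": 0},
  {"fingers": 0,"dx": 0,"dy": 0,"dz": 0,"turn": 0},
  {"fingers": 0,"dx": 0,"dy": 0,"dz": 0,"turn": 0},
  {"fingers": 0,"dx": 0,"dy": 0,"dz": 0,"turn": 0},
])

```text
time_s: 28.92
ee_pos: [0.4865, 0.3131, 0.331]
tool_rot: [0.714, 0.7, 0.0, -0.0]
ft_force: [0.4, -0.5, -6.8]
opening: 0.0223
```

Emit:
play_rows([
  {"fingers": 0,"dx": 0,"dy": 0,"dz": 0,"turn": 0},
  {"fingers": 0,"dx": 0,"dy": 0,"dz": 0,"turn": 0},
  {"fingers": 0,"dx": 0,"dy": 0,"dz": 0,"turn": 0},
  {"fingers": 0,"dx": 0,"dy": 0,"dz": 0,"turn": 0},
  {"fingers": 0,"dx": 0,"dy": 0,"dz": 0,"turn": 0},
  {"fingers": 0,"dx": 0,"dy": 0,"dz": 0,"turn": 0},
  {"fingers": 0,"dx": 0,"dy": 0,"dz": 0,"turn": 0},
  {"fingers": 0,"dx": 0,"dy": 0,"dz": 0,"turn": 0},
  {"fingers": 0,"dx": 0,"dy": 0,"dz": 0,"turn": 0},
  {"fingers": 0,"dx": 0,"dy": 0,"dz": 0,"turn": 0},
  {"fingers": 0,"dx": 0,"dy": 0,"dz": 0,"turn": 0},
  {"fingers": 0,"dx": 0,"dy": 0,"dz": 0,"turn": 0},
])

```text
time_s: 29.92
ee_pos: [0.4865, 0.3131, 0.331]
tool_rot: [0.714, 0.7, -0.0, -0.0]
ft_force: [-0.3, 0.9, -7.5]
opening: 0.0228
```

Run:
```python
from h import *
a=load('s19.png')['image'].astype(int); c=snap('scene','s20.png'); b=c['image'].astype(int)
d=np.abs(a-b).max(2); print((d[180:380,380:540]>40).sum())
snap('wrist','w20.png')
for f in ('w19.png','w20.png'):
    pass
crop('s20.png','c23.png',380,180,540,380,3.9)
```

```text
1
```

View pics/c23.png

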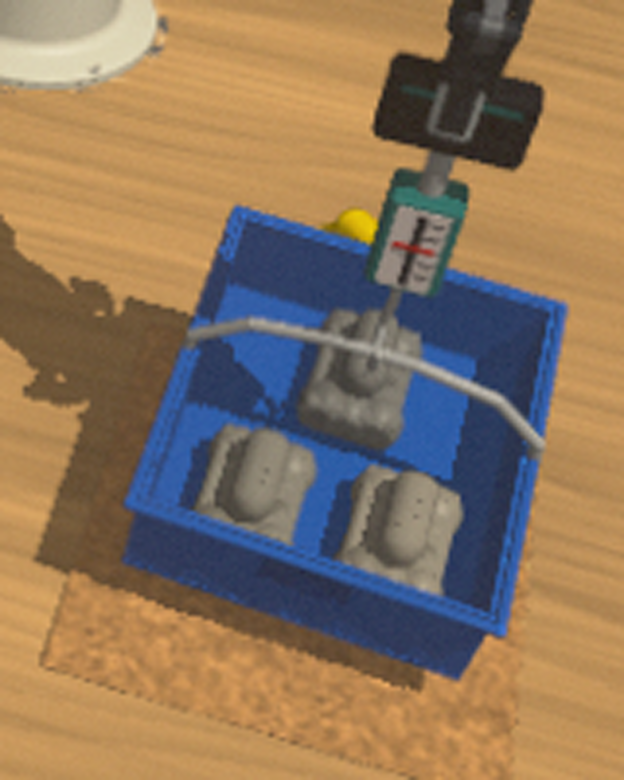

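Emit:
play_rows([
  {"fingers": 0,"dx": 0,"dy": 0,"dz": 0.003,"turn": 0},
  {"fingers": 0,"dx": 0,"dy": 0,"dz": 0.007,"turn": 0},
  {"fingers": 0,"dx": 0,"dy": 0,"dz": 0.012,"turn": 0},
  {"fingers": 0,"dx": 0,"dy": 0,"dz": 0.017,"turn": 0},
  {"fingers": 0,"dx": 0,"dy": 0,"dz": 0.022,"turn": 0},
  {"fingers": 0,"dx": 0,"dy": 0,"dz": 0.026,"turn": 0},
  {"fingers": 0,"dx": 0,"dy": 0,"dz": 0.03,"turn": 0},
  {"fingers": 0,"dx": 0,"dy": 0,"dz": 0.034,"turn": 0},
  {"fingers": 0,"dx": 0,"dy": 0,"dz": 0.038,"turn": 0},
  {"fingers": 0,"dx": 0,"dy": 0,"dz": 0.042,"turn": 0},
  {"fingers": 0,"dx": 0,"dy": 0,"dz": 0.046,"turn": 0},
  {"fingers": 0,"dx": 0,"dy": 0,"dz": 0.05,"turn": 0},
])

```text
time_s: 31.02
ee_pos: [0.4865, 0.3132, 0.2808]
tool_rot: [0.714, 0.7, 0.0, -0.0]
ft_force: [-1.1, -0.2, -5.2]
opening: 0.023
```

Emit:
play_rows([
  {"fingers": 0,"dx": 0,"dy": 0,"dz": 0.004,"turn": 0},
  {"fingers": 0,"dx": 0,"dy": 0,"dz": 0.008,"turn": 0},
  {"fingers": 0,"dx": 0,"dy": 0,"dz": 0.012,"turn": 0},
  {"fingers": 0,"dx": 0,"dy": 0,"dz": 0.016,"turn": 0},
  {"fingers": 0,"dx": 0,"dy": 0,"dz": 0.02,"turn": 0},
  {"fingers": 0,"dx": 0,"dy": 0,"dz": 0.023,"turn": 0},
  {"fingers": 0,"dx": 0,"dy": 0,"dz": 0.023,"turn": 0},
  {"fingers": 0,"dx": 0,"dy": 0,"dz": 0.023,"turn": 0},
])

```text
time_s: 31.68
ee_pos: [0.4866, 0.3132, 0.2581]
tool_rot: [0.714, 0.7, 0.0, 0.0]
ft_force: [0.2, -0.1, -1.6]
opening: 0.0225
```

```bash
python3 go.py 0.487 0.314 0.2435 -91
python3 - <<'E'
from h import *
c=snap('scene','s21.png'); crop('s21.png','c24.png',390,200,530,380,4.2); c=snap('wrist','w21.png')
E
```

```text
t 31.68 pos [0.4866 0.3132 0.2581] yaw -91.08 tilt 0.01 open 0.0225 q7 -0.75 F [ 0.2 -0.1 -1.6]
dx 0.0008 dy 0.0003 dz 0.0146 turn -0.08
```

View pics/c24.png

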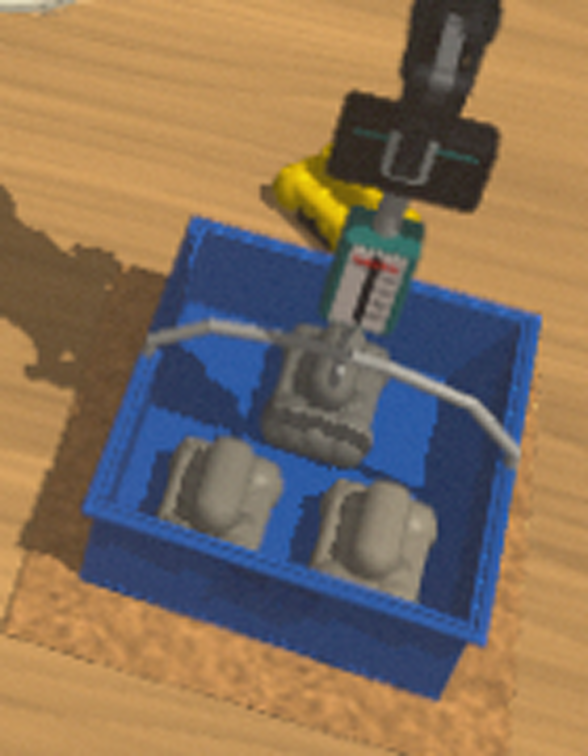

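View pics/w21.png

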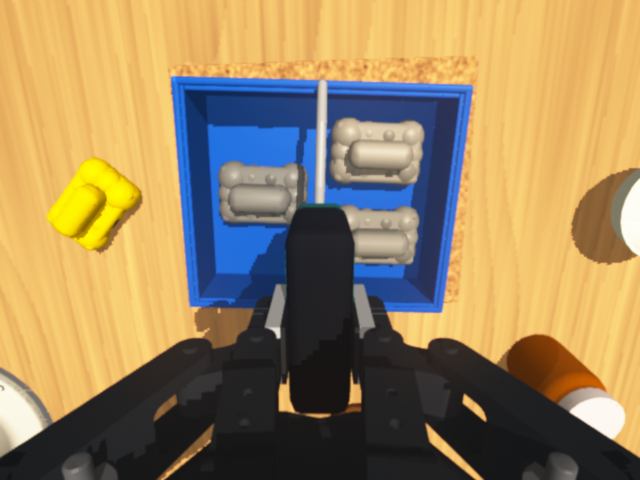

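Emit:
play_rows([
  {"fingers": 0,"dx": 0,"dy": 0,"dz": 0.005,"turn": 0},
  {"fingers": 0,"dx": 0,"dy": 0,"dz": 0.01,"turn": 0},
  {"fingers": 0,"dx": 0,"dy": 0,"dz": 0.0145,"turn": 0},
  {"fingers": 0,"dx": 0,"dy": -0.002,"dz": 0.0155,"turn": 0},
  {"fingers": 0,"dx": 0,"dy": -0.004,"dz": 0.017,"turn": 0},
  {"fingers": 0,"dx": 0,"dy": -0.006,"dz": 0.0185,"turn": 0},
  {"fingers": 0,"dx": 0,"dy": -0.006,"dz": 0.0195,"turn": 0},
  {"fingers": 0,"dx": 0,"dy": -0.006,"dz": 0.0195,"turn": 0},
  {"fingers": 0,"dx": 0,"dy": -0.006,"dz": 0.0195,"turn": 0},
])

```text
time_s: 32.53
ee_pos: [0.4805, 0.3132, 0.2386]
tool_rot: [0.714, 0.7, 0.0, 0.0]
ft_force: [-0.4, -0.4, -1.2]
opening: 0.0229
```

```bash
python3 go.py 0.44 0.3135 0.2385 -91
```

```text
t 32.53 pos [0.4805 0.3132 0.2386] yaw -91.08 tilt 0.01 open 0.0229 q7 -0.76 F [-0.4 -0.4 -1.2]
dx -0.0005 dy -0.0405 dz 0.0001 turn -0.08
```

No contact force. Back out to -x.

Emit:
play_rows([
  {"fingers": 0,"dx": 0,"dy": -0.006,"dz": 0,"turn": 0},
  {"fingers": 0,"dx": 0,"dy": -0.012,"dz": 0,"turn": 0},
  {"fingers": 0,"dx": 0,"dy": -0.018,"dz": 0,"turn": 0},
  {"fingers": 0,"dx": 0,"dy": -0.024,"dz": 0,"turn": 0},
  {"fingers": 0,"dx": 0,"dy": -0.03,"dz": 0,"turn": 0},
  {"fingers": 0,"dx": 0,"dy": -0.036,"dz": 0,"turn": 0},
  {"fingers": 0,"dx": 0,"dy": -0.042,"dz": 0,"turn": 0},
  {"fingers": 0,"dx": 0,"dy": -0.045,"dz": 0,"turn": 0},
  {"fingers": 0,"dx": 0,"dy": -0.045,"dz": 0,"turn": 0},
])

```text
time_s: 33.28
ee_pos: [0.4346, 0.3143, 0.2387]
tool_rot: [0.713, 0.701, -0.0, -0.0]
ft_force: [0.6, 0.3, -1.4]
opening: 0.0223
```

```bash
python3 go.py 0.44 0.3135 0.35 -91
python3 - <<'E'
from h import *
c=snap('scene','s22.png'); crop('s22.png','c25.png',390,200,530,380,4.2); c=snap('wrist','w22.png')
E
```

```text
t 33.28 pos [0.4346 0.3143 0.2387] yaw -91.02 tilt 0.01 open 0.0223 q7 -0.8 F [ 0.6  0.3 -1.4]
dx -0.0007 dy 0.0054 dz -0.1113 turn -0.02
```

View pics/c25.png

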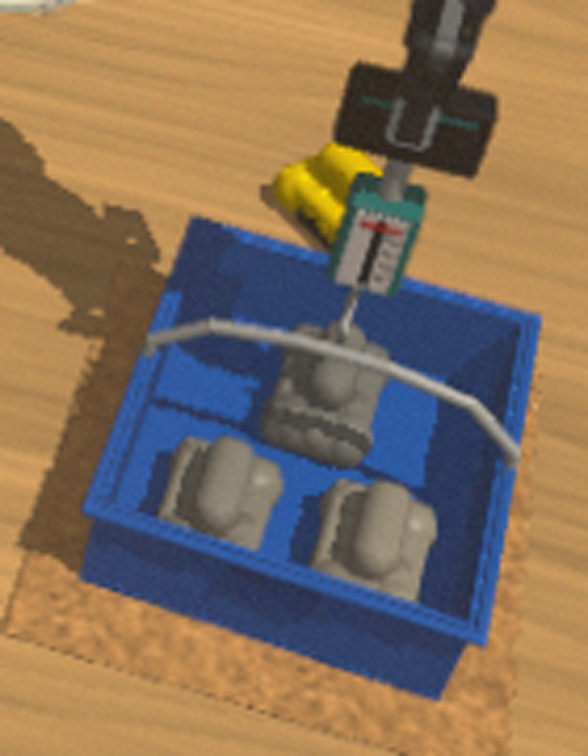

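Emit:
play_rows([
  {"fingers": 0,"dx": 0,"dy": 0,"dz": -0.03,"turn": 0},
  {"fingers": 0,"dx": 0,"dy": 0,"dz": -0.065,"turn": 0},
  {"fingers": 0,"dx": 0,"dy": 0,"dz": -0.1,"turn": 0},
  {"fingers": 0,"dx": -0.01,"dy": 0,"dz": -0.112,"turn": 0},
  {"fingers": 0,"dx": -0.04,"dy": 0,"dz": -0.112,"turn": 0},
  {"fingers": 0,"dx": -0.075,"dy": 0,"dz": -0.112,"turn": 0},
  {"fingers": 0,"dx": -0.11,"dy": 0,"dz": -0.112,"turn": 0.5},
  {"fingers": 0,"dx": -0.145,"dy": 0,"dz": -0.112,"turn": 1},
  {"fingers": 0,"dx": -0.18,"dy": 0,"dz": -0.112,"turn": 1.5},
  {"fingers": 0,"dx": -0.215,"dy": 0,"dz": -0.112,"turn": 2},
  {"fingers": 0,"dx": -0.25,"dy": 0,"dz": -0.112,"turn": 2.5},
  {"fingers": 0,"dx": -0.28,"dy": 0,"dz": -0.112,"turn": 3},
])

```text
time_s: 34.38
ee_pos: [0.4297, 0.031, 0.3503]
tool_rot: [0.733, 0.681, -0.0, 0.0]
ft_force: [0.8, 0.2, -1.4]
opening: 0.0229
```

```bash
python3 go.py 0.4295 -0.2842 0.35 -96.08
```

```text
t 34.38 pos [0.4297 0.031  0.3503] yaw -94.23 tilt 0.03 open 0.0229 q7 -0.2 F [ 0.8  0.2 -1.4]
dx -0.3143 dy 0.0230 dz 0.0005 turn 1.85
```

Emit:
play_rows([
  {"fingers": 0,"dx": -0.03,"dy": 0.002,"dz": 0,"turn": 0.2},
  {"fingers": 0,"dx": -0.065,"dy": 0.005,"dz": 0,"turn": 0.4},
  {"fingers": 0,"dx": -0.1,"dy": 0.007,"dz": 0,"turn": 0.6},
  {"fingers": 0,"dx": -0.135,"dy": 0.01,"dz": 0,"turn": 0.8},
  {"fingers": 0,"dx": -0.17,"dy": 0.012,"dz": 0,"turn": 1},
  {"fingers": 0,"dx": -0.205,"dy": 0.015,"dz": 0,"turn": 1.2},
  {"fingers": 0,"dx": -0.24,"dy": 0.018,"dz": 0,"turn": 1.4},
  {"fingers": 0,"dx": -0.27,"dy": 0.02,"dz": 0,"turn": 1.6},
  {"fingers": 0,"dx": -0.29,"dy": 0.022,"dz": 0,"turn": 1.8},
  {"fingers": 0,"dx": -0.3,"dy": 0.022,"dz": 0,"turn": 1.8},
  {"fingers": 0,"dx": -0.305,"dy": 0.022,"dz": 0,"turn": 1.8},
  {"fingers": 0,"dx": -0.305,"dy": 0.022,"dz": 0,"turn": 1.8},
])

```text
time_s: 35.38
ee_pos: [0.4301, -0.2721, 0.3501]
tool_rot: [0.743, 0.669, -0.0, -0.0]
ft_force: [-0.4, -0.0, -0.7]
opening: 0.0227
```

```bash
python3 go.py 0.4305 -0.2842 0.1953 -96.08
```

```text
t 35.38 pos [ 0.4301 -0.2721  0.3501] yaw -95.95 tilt 0.05 open 0.0227 q7 0.43 F [-0.4 -0.  -0.7]
dx -0.0121 dy 0.0018 dz 0.1548 turn 0.13
```

```bash
python3 go.py 0.4475 -0.286 0.1953 -96.08
```

```text
t 35.38 pos [ 0.4301 -0.2721  0.3501] yaw -95.95 tilt 0.05 open 0.0227 q7 0.43 F [-0.4 -0.  -0.7]
dx -0.0121 dy 0.0189 dz 0.1548 turn 0.13
```

Emit:
play_rows([
  {"fingers": 0,"dx": -0.008,"dy": 0.012,"dz": 0.01,"turn": 0.1},
  {"fingers": 0,"dx": -0.012,"dy": 0.019,"dz": 0.03,"turn": 0.1},
  {"fingers": 0,"dx": -0.012,"dy": 0.019,"dz": 0.055,"turn": 0.1},
  {"fingers": 0,"dx": -0.012,"dy": 0.019,"dz": 0.08,"turn": 0.1},
  {"fingers": 0,"dx": -0.012,"dy": 0.019,"dz": 0.105,"turn": 0.1},
  {"fingers": 0,"dx": -0.012,"dy": 0.019,"dz": 0.13,"turn": 0.1},
  {"fingers": 0,"dx": -0.012,"dy": 0.019,"dz": 0.148,"turn": 0.1},
  {"fingers": 0,"dx": -0.012,"dy": 0.019,"dz": 0.155,"turn": 0.1},
  {"fingers": 0,"dx": -0.012,"dy": 0.019,"dz": 0.155,"turn": 0.1},
  {"fingers": 0,"dx": -0.012,"dy": 0.019,"dz": 0.155,"turn": 0.1},
])

```text
time_s: 36.22
ee_pos: [0.4488, -0.2846, 0.1961]
tool_rot: [0.743, 0.67, 0.0, 0.0]
ft_force: [-1.0, -0.9, -1.4]
opening: 0.0228
```

```bash
python3 go.py 0.5494 -0.2968 0.1950 -96.0
python3 - <<'E'
from h import *
c=snap('scene','s23.png'); crop('s23.png','c26.png',150,150,300,290,5); c=snap('wrist','w23.png')
E
```

```text
t 36.22 pos [ 0.4488 -0.2846  0.1961] yaw -95.89 tilt 0.03 open 0.0228 q7 0.48 F [-1.  -0.9 -1.4]
dx -0.0018 dy 0.1013 dz 0.0011 turn 0.11
```

View pics/c26.png

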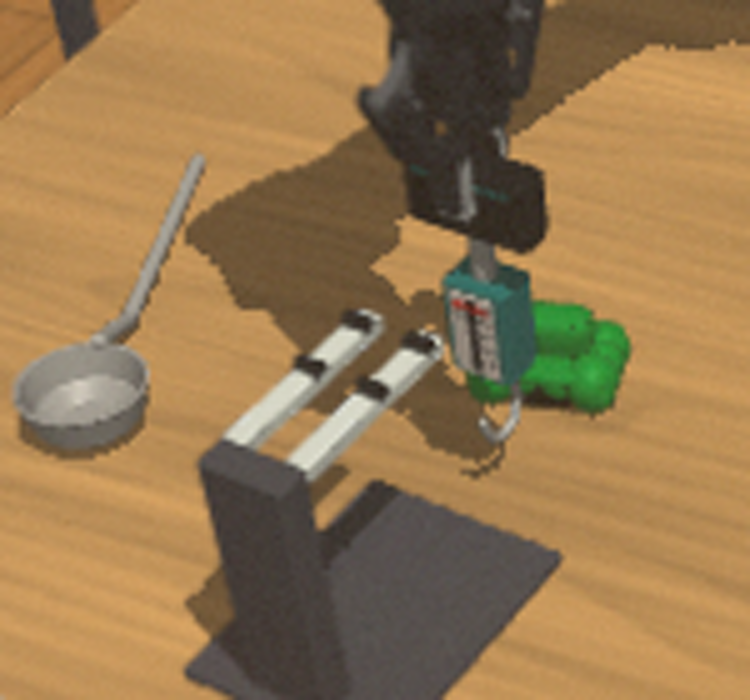

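View pics/w23.png

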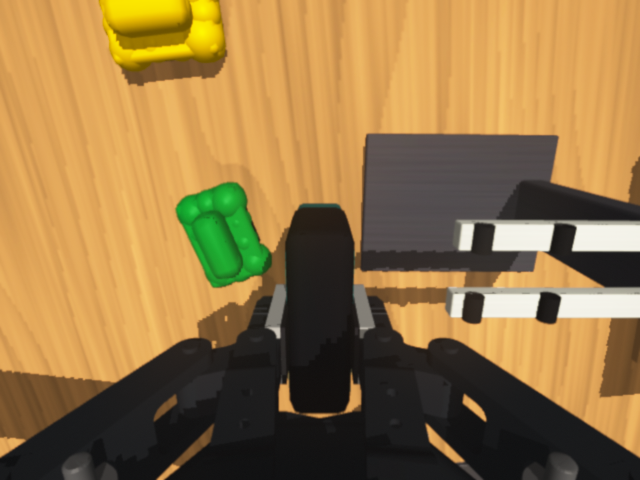

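Emit:
play_rows([
  {"fingers": 0,"dx": -0.0015,"dy": 0.01,"dz": 0.001,"turn": 0.1},
  {"fingers": 0,"dx": -0.0017,"dy": 0.022,"dz": 0.001,"turn": 0.1},
  {"fingers": 0,"dx": -0.0017,"dy": 0.034,"dz": 0.001,"turn": 0.1},
  {"fingers": 0,"dx": -0.0017,"dy": 0.046,"dz": 0.001,"turn": 0.1},
  {"fingers": 0,"dx": -0.0017,"dy": 0.058,"dz": 0.001,"turn": 0.1},
  {"fingers": 0,"dx": -0.0017,"dy": 0.07,"dz": 0.001,"turn": 0.1},
  {"fingers": 0,"dx": -0.0017,"dy": 0.08,"dz": 0.001,"turn": 0.1},
  {"fingers": 0,"dx": -0.0017,"dy": 0.09,"dz": 0.001,"turn": 0.1},
  {"fingers": 0,"dx": -0.0017,"dy": 0.098,"dz": 0.001,"turn": 0.1},
  {"fingers": 0,"dx": -0.0017,"dy": 0.101,"dz": 0.001,"turn": 0.1},
  {"fingers": 0,"dx": -0.0017,"dy": 0.101,"dz": 0.001,"turn": 0.1},
  {"fingers": 0,"dx": -0.0017,"dy": 0.101,"dz": 0.001,"turn": 0.1},
])

```text
time_s: 37.32
ee_pos: [0.548, -0.2978, 0.1943]
tool_rot: [0.744, 0.669, -0.0, -0.0]
ft_force: [0.2, 0.1, -1.2]
opening: 0.0227
```

```bash
python3 go.py 0.5496 -0.2968 0.1825 -96.0
python3 - <<'E'
from h import *
c=snap('scene','s24.png'); crop('s24.png','c27.png',150,180,300,300,5); c=snap('wrist','w24.png')
E
```

```text
t 37.32 pos [ 0.548  -0.2978  0.1943] yaw -96.09 tilt 0.05 open 0.0227 q7 0.43 F [ 0.2  0.1 -1.2]
dx 0.0012 dy 0.0015 dz 0.0118 turn -0.09
```

View pics/c27.png

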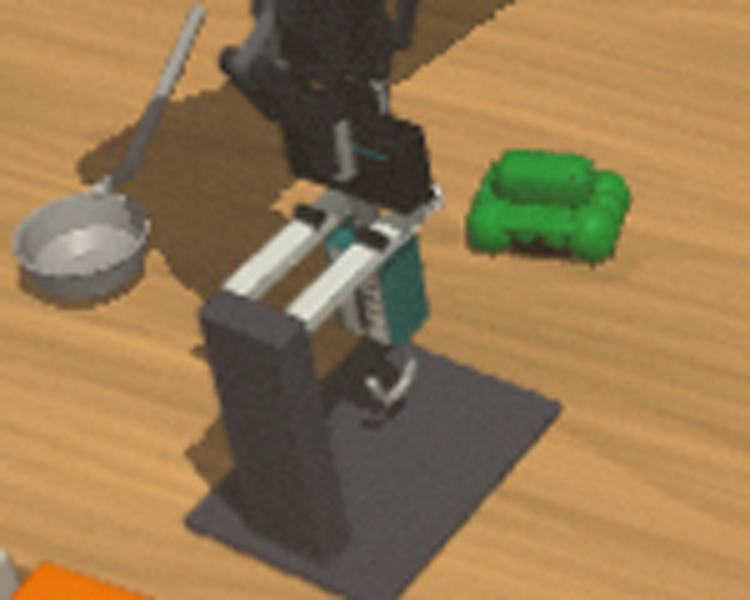

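View pics/w24.png

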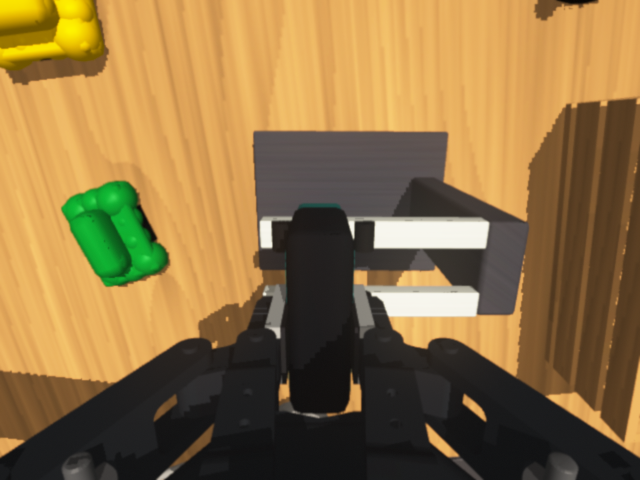

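Emit:
play_rows([
  {"fingers": 0,"dx": 0.001,"dy": 0.0015,"dz": 0,"turn": 0},
  {"fingers": 0,"dx": 0.001,"dy": 0.0015,"dz": 0.003,"turn": 0},
  {"fingers": 0,"dx": 0.001,"dy": 0.0015,"dz": 0.006,"turn": 0},
  {"fingers": 0,"dx": 0.001,"dy": 0.0015,"dz": 0.009,"turn": 0},
  {"fingers": 0,"dx": 0.001,"dy": 0.0015,"dz": 0.0118,"turn": 0},
  {"fingers": 0,"dx": 0.001,"dy": 0.0015,"dz": 0.0118,"turn": 0},
  {"fingers": 0,"dx": 0.001,"dy": 0.0015,"dz": 0.0118,"turn": 0},
])

```text
time_s: 38.0
ee_pos: [0.5498, -0.2969, 0.1824]
tool_rot: [0.744, 0.669, -0.0, -0.0]
ft_force: [0.7, -0.4, -2.5]
opening: 0.0225
```

```bash
python3 go.py 0.5496 -0.2968 0.1825 -96.0
python3 - <<'E'
from h import *
c=snap('scene','s25.png'); crop('s25.png','c28.png',150,180,300,300,5); c=snap('wrist','w25.png')
E
```

```text
t 38.0 pos [ 0.5498 -0.2969  0.1824] yaw -96.08 tilt 0.03 open 0.0225 q7 0.43 F [ 0.7 -0.4 -2.5]
dx 0.0001 dy -0.0002 dz -0.0001 turn -0.08
```

View pics/c28.png

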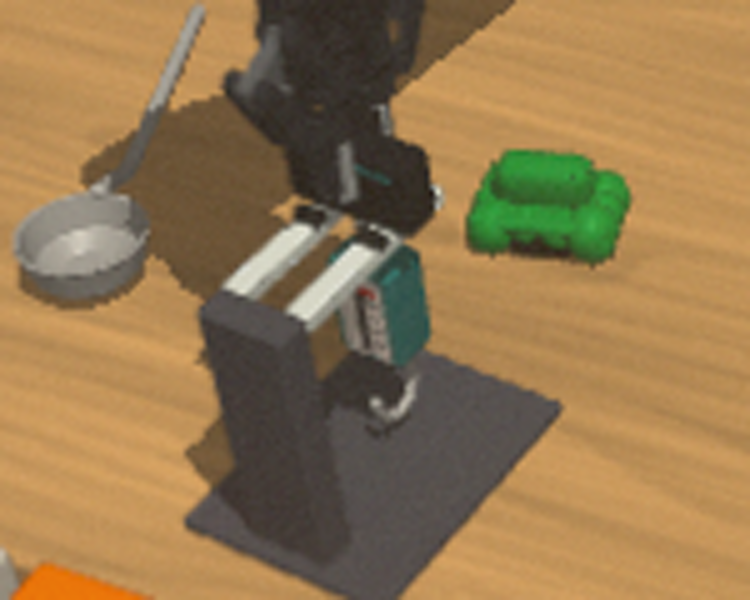

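View pics/w25.png

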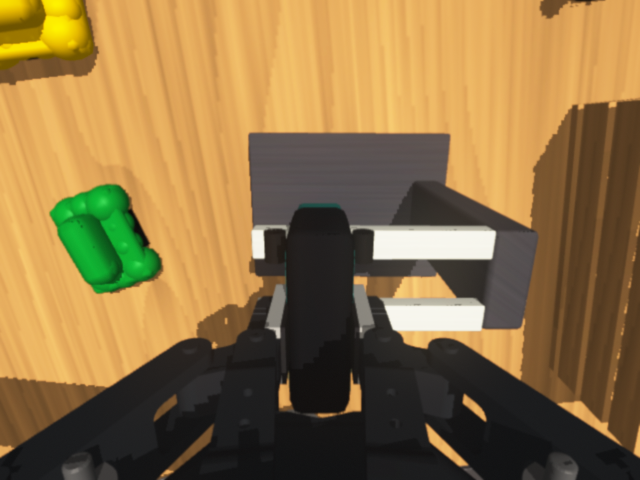

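Emit:
play_rows([
  {"fingers": 0,"dx": 0,"dy": 0,"dz": 0.001,"turn": 0},
  {"fingers": 0,"dx": 0,"dy": 0,"dz": 0.001,"turn": 0},
  {"fingers": 40,"dx": 0,"dy": 0,"dz": 0.001,"turn": 0},
  {"fingers": 60,"dx": 0,"dy": 0,"dz": 0.001,"turn": 0},
  {"fingers": 80,"dx": 0,"dy": 0,"dz": 0.001,"turn": 0},
  {"fingers": 100,"dx": 0,"dy": 0,"dz": 0.001,"turn": 0},
  {"fingers": 100,"dx": 0,"dy": 0,"dz": 0.001,"turn": 0},
  {"fingers": 100,"dx": 0,"dy": 0,"dz": 0.001,"turn": 0},
  {"fingers": 100,"dx": 0,"dy": 0,"dz": 0.001,"turn": 0},
])

```text
time_s: 38.85
ee_pos: [0.55, -0.2969, 0.1817]
tool_rot: [0.744, 0.669, 0.0, -0.0]
ft_force: [-0.2, -0.8, 0.1]
opening: 0.0855
```

```bash
python3 go.py 0.55 -0.2968 0.3 -96.0
```

```text
t 38.85 pos [ 0.55   -0.2969  0.1817] yaw -96.08 tilt 0.0 open 0.0855 q7 0.43 F [-0.2 -0.8  0.1]
dx 0.0001 dy -0.0000 dz -0.1183 turn -0.08
```

Emit:
play_rows([
  {"fingers": 100,"dx": 0,"dy": 0,"dz": -0.02,"turn": 0},
  {"fingers": 100,"dx": 0,"dy": 0,"dz": -0.045,"turn": 0},
  {"fingers": 100,"dx": 0,"dy": 0,"dz": -0.08,"turn": 0},
  {"fingers": 100,"dx": 0,"dy": 0,"dz": -0.11,"turn": 0},
  {"fingers": 100,"dx": 0.02,"dy": 0,"dz": -0.12,"turn": 0},
  {"fingers": 100,"dx": 0.024,"dy": 0.003,"dz": -0.12,"turn": 0},
  {"fingers": 100,"dx": 0.024,"dy": 0.003,"dz": -0.12,"turn": 0},
  {"fingers": 100,"dx": 0.024,"dy": 0.003,"dz": -0.12,"turn": 0},
])

```text
time_s: 39.52
ee_pos: [0.5551, -0.2728, 0.3003]
tool_rot: [0.743, 0.669, -0.001, -0.001]
ft_force: [-0.9, -0.1, 0.3]
opening: 0.0857
```

Run:
```python
from h import *
snap('wrist','w26.png'); snap('top','t26.png'); snap('scene','s26.png')
crop('w26.png','c29.png',255,140,455,330,4)
crop('s26.png','c30.png',150,180,300,300,5); crop('t26.png','c31.png',100,180,240,320,4.2)
```

```text
(no output)
```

View pics/c29.png

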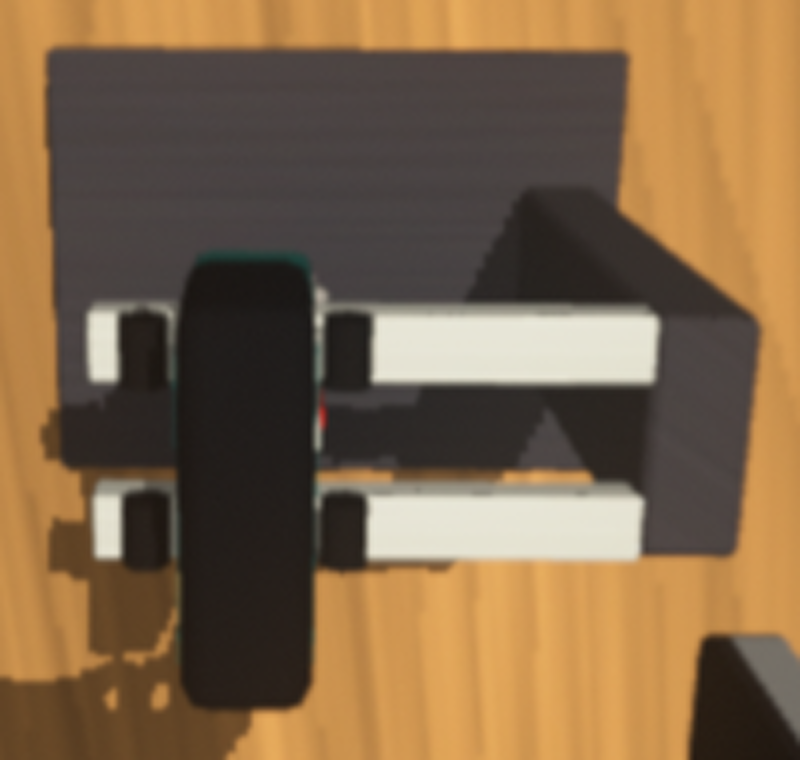

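View pics/c30.png

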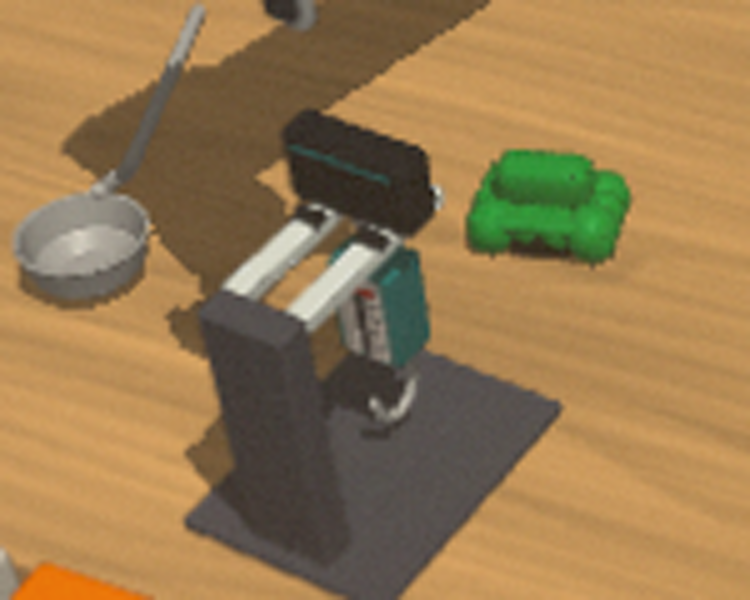

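View pics/c31.png

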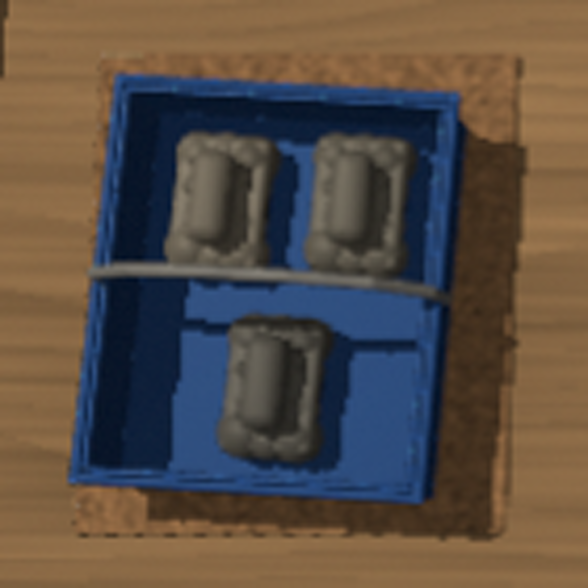

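View pics/s26.png

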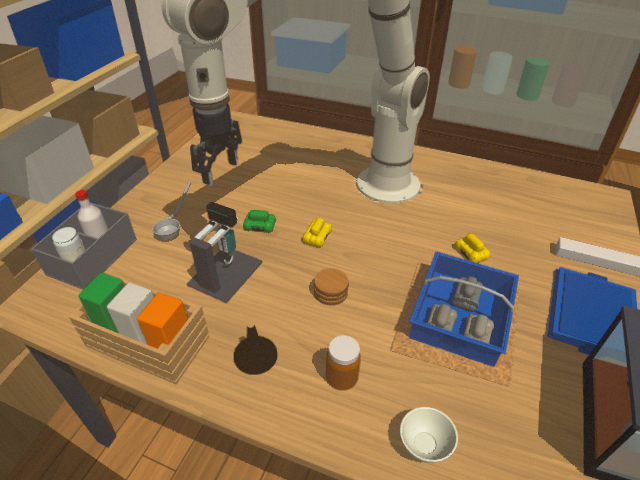

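Run:
```python
from station import arm
print(arm.sign_off())
```

```text
the job is handed in; nothing more can be done
None
```

The job is done and handed in at about 40 s of the 210 s allowed; `sign_off` reported no verdict. I found three grey rocks on the counter, with no fourth in any view.

- **Packing:** One rock went behind the bail and two in front of it, spread so the tub would balance from side to side.
- **Weighing:** I hooked the scale under the middle of the bail and lifted. The tub hung clear of the mat, tipped slightly towards the heavier front half. It stayed still for more than 3 s: force was steady at about 7 N, scale included. The pictures before and after the hold were practically identical.
- **Setting down:** The tub stands flat on its mat again, with the scale unhooked without contact force and hanging in the fork stand.

**Last checks:** The final pictures show:
- the scale's grip across both prongs, between the ridges, with the pointer at zero;
- the three rocks in the tub, and the tub on its mat;
- the bystanders and the green and yellow look-alikes where they were;
- the gripper open and clear of everything.

**Disagreements:**
- While taking in the bail, the scale briefly met it with about 17 N, most likely on the hook's shank. Raising it 4 mm cleared that, and the tub did not shift.
- The top and wrist cameras differed by about 4 mm on the bail's x position; I worked in between.
- At the last look the tub sat turned a degree or so more than at the start.

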